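# Back off the tailstock and put the centre's cap in its holder

## Task

Get the little wood lathe ready for turning: wind the crank on top of the tailstock clockwise (seen from above), regrasping as you go, just over a full turn, until the steel centre is all the way back at its stop. Then pull the loose white cap off the centre and set it, closed end first, into the slanted wooden cup of the cap holder, pushed fully home to the bottom, and leave it there. Do not let the cap fall on the bench, leave the crank wound back, and leave the tub, the chisel and the battery where they are.

Things in the scene. Friction and masses are not known exactly. Their poses are not given: they have to be found in the camera images.
- lathe: wood lathe bolted down, 460 mm long. Origin under the bed at bench level; y axis along the spindle (x = 0, z = 85 mm) from the headstock (-y, 155 mm high) to the tailstock (block 55 x 100 x 105 mm high at y = 100..200 mm). Bed top z = 35 mm, 70 mm wide.
- crank (a joint): angle of the crank on the tailstock, rad: 0 = centre fully out, arm 0.317 rad counter-clockwise of the lathe's +y; grows clockwise seen from above to a firm stop at 6.60 (just over a full turn, arm along the lathe's +y). 1 rad draws the centre back 6.06 mm (40 mm in all). Starts at 0 to 0.4; stays where left; needs 2 to 3 N at the grip.
- crank_axis (a point): fixed point on the crank's vertical axis at the height to grip (z = 150 mm).
- crank_grip (a point): centre of the crank's grip at the height to grip: a black upright flat paddle, fixed to the arm, 12 mm thick (tangential), 24 mm wide (radial), 38 mm tall, its top at z = 164 mm and its foot at z = 126 mm on the steel arm; 36 mm from the crank's axis. The frame's y axis points from the grip to the crank axis.
- blank_end (a point): end face (26 mm diameter, on the spindle axis) of the turned wooden blank held in the chuck, facing the cap. The cap's closed end starts only 10 to 14 mm from it, so the centre must be wound back to make room to pull the cap off.
- centre_tip (a point): point of the steel centre carried by the tailstock; inside the cap at the start. From the point the centre is an 8 mm blunt cone, then a 34 mm long cylinder of 20 mm diameter, then a 27 mm flange. Moves along the lathe's y axis with the crank.
- cap: loose white cap, a round plastic cup, 28 mm outside, 23 mm inside, 48 mm long, end wall 3 mm; hangs with 1.5 mm play over the centre, rim 0.5 to 5 mm from the flange. Origin on its axis at mid length; y axis from the closed end to the open rim. Must be drawn about 42 mm towards the headstock (lathe's -y) to clear the point.
- cap_nose (a point): middle of the cap's closed end, outer face (24 mm from the cap's origin along its -y).
- holder: cap holder fixed to the bench: wooden foot 75 x 60 x 14 mm with a short post that carries the slanted cup. Origin under the middle of the foot; its x axis points to the side the cup's mouth faces.
- cup: the holder's slanted wooden cup: round well 32 mm inside diameter, 20 mm deep, 41 mm outside. Origin at the centre of its inner floor (z = 56 mm); z axis points out of the mouth, 40 degrees above level, towards the holder's x. A tongue 14 mm wide sticks 15 mm out of the mouth's lower edge. Too shallow for the cap to slide in by itself.
- tub: bystander: white jar with an orange lid, 72 mm diameter, 70 mm high, upright; origin under its middle.
- chisel: bystander: turning chisel with wooden handle, 205 mm long, lying on the bench; origin near its brass ferrule, at bench level.
- battery: bystander: black and red battery pack 45 x 90 x 30 mm, lying flat; origin under its middle.

How it is judged (in metres and radians):
On the way, in this order (a step that is already met when the one before it is completed fails the run):
1. the crank is wound to its stop with the cap still on the centre (value of joint crank above 6.3 rad and distance between cap and centre_tip below 0.04 m), for 0.2 s.
2. the cap is off the centre (distance between cap and centre_tip above 0.06 m and height (world z) of cap above 0.06 m), for 0.1 s.
At the end, for the whole second after the job is handed in: the cap rests released in the slanted cup, closed end first, its nose within 7 mm of the middle of the cup's floor and its axis within 0.3 rad of the cup's; the crank is still wound back to its stop (above 6.2 rad) (distance between cap_nose and cup below 0.007 m and angle between the y axis of cap and the z axis of cup, either way round below 0.3 rad and linear speed of cap below 0.02 m/s and value of joint crank above 6.2 rad); the robot touches nothing.
It fails at once if the cap falls onto the bench (height (world z) of cap below 0.026 m).
It fails at once if the tub is moved more than 40 mm (distance of tub from where it was at the start of the episode above 0.04 m).
It fails at once if the chisel is moved more than 40 mm (distance of chisel from where it was at the start of the episode above 0.04 m).
It fails at once if the battery is moved more than 40 mm (distance of battery from where it was at the start of the episode above 0.04 m).
It also fails if it takes over 72 s, if anything falls off the work surface, if the arm or the gripper's body presses on something with over 40 N, if the wrist force passes 120 N, or if a joint passes its speed limit or range.

## Robot

A 6-joint arm with a two-finger parallel gripper is mounted at the origin on the work surface. World frame = base frame: x ahead of the robot, y to its left, z up, the work surface at z = 0. Lengths are in mm, angles in degrees, forces in N, time in s.
With the tool pointing down it reaches from about 300 to 850 mm from the base axis. Payload 4.2 kg.
Tool frame: the origin (TCP) lies midway between the tips of the shut fingers; the grasp point (between the pads) lies 19 mm behind it; z points along the fingers, y is the line along which they close (so a half turn about z gives the same grasp; the last joint's range is limited). The gripper opens to 91 mm and grips with 3 to 60 N. Pads are 32 mm wide; open, the fingers measure 118 mm over their backs; the gripper's body (76 mm by 178 mm) begins 60 mm behind the grasp point.
Start: joints at [67.953, 18.312, 89.639, -0, 72.044, -1.146], TCP at [205.142, 537.178, 213.976] pointing down, gripper open.
Joint ranges: [-177.97, 177.97], [-48.28, 115.42], [12.27, 149.76], [-77.06, 257.06], [2.81, 150.46], [-146.56, 146.56]. Speed limits (degrees/s): [147.25, 147.25, 180, 180, 180, 180].

## Interface

Orientations are given as [roll, pitch, yaw] about the fixed x, y, z axes, in that order (R = Rz(yaw) Ry(pitch) Rx(roll)).
In Python, from workcell import env gives the robot as it stands.
- The arm moves only by the tool send_rows, never from a script. Its argument "steps" is a list that holds one entry, the list of rows, each a list of 5 numbers: the shift along the tool's x, y, z scaled (see below), then the turn about the tool's z scaled (see below), then the opening, from 0 (shut) to 1 (fully open). In form: [[[dx, dy, dz, yaw, fingers], ...]]. A call has 1 to 5 rows; each row shifts and turns the commanded pose from where the row before left it, along the tool's axes as they then stand; what a row does not reach is not made up. The controller multiplies each number of a shift by 0.04 m and each number of a turn by 0.12 rad. A row lasts 1/12 s, in which the tool goes at most 41.7 mm and 7.16 degrees, less where a joint would pass 70% of its speed; a pose out of reach is approached as far as the arm can. A call with a number of a shift or a turn outside -1 to 1 is refused whole. A call with a gripper value outside its range is refused whole. The fingers move at their own pace and stop on an object; "squeeze" is the grip in N (left out, the last holds). Time passes only in rows, so rows that do not move let the fingers close. It gives the time, the measured TCP pose, the force, the opening and the grip force at its end, in the units of the state.
- env.state(): the state, without advancing time (a new reading comes with each control period).
- env.grab_frame(name): name is "scene" or "top"; returns a dict with "pixels" (480x640x3 uint8, red, green, blue), "depth" (480x640 float32, mm along the optical axis (not along the pixel's ray), 0 where there is no reading), "intrinsics" (3x3 intrinsics, pixels), "cam_to_world" (4x4, takes a point from camera to world coordinates). Camera axes: x right, y down, z forward; pixel columns grow to the right and rows downward; lengths in mm; the calibration is good to about 2 mm. A picture is of the moment at which its call begins.
- env.job_done(): hands the job in; it is judged then, once.
The state is a dict: "time_s": time; "qpos": joint angles; "qvel": joint speeds; "effort": joint torques, N m; "ee_pos": TCP position; "ee_rot": TCP orientation; "force": force on the tool from outside, world axes, zero at the start; "torque": the same for the moment, N m; "gripper_width": finger opening in mm; "gripper_force": force on a finger pad.
Only numpy, scipy, OpenCV 4.12 (cv2) and the standard library are available. Lean on these libraries where they do the work, as an engineer would, in place of code of your own. Each camera call takes 0.05 s, during which the arm holds its last target. There are 200 camera calls.

## Working session

There is one attempt and no reset: what is moved stays moved. The work goes in short steps, Python scripts to look and compute and a tool call to move; the robot and the scene stay as the last step left them, time stands still between calls to the robot, and variables do not carry over. Pictures are saved under pics/ and viewed, at most 10 in all, crops included, and the job is handed in when it is done.

Besides the shell and the picture viewer there is one more tool, called after "Request:" by a JSON object that holds its "fn" and its "kwargs". send_rows: Moves the arm, as the interface text tells. Shifts and turns lie within -1 to 1; 1 stands for 0.04 m of shift or 0.12 rad of turn. Its arguments: {"type":"object","properties":{"steps":{"type":"array"},"squeeze":{"type":"number"}},"required":["steps"]}

```bash
ls; mkdir -p pics
python3 - <<'E'
from workcell import env
import cv2,numpy as np
print(env.state())
for n in("scene","top"):
    f=env.grab_frame(n); cv2.imwrite(f"pics/{n}0.png",f["pixels"][:,:,::-1]); np.savez(f"{n}0.npz",**f)
    print(n,f["intrinsics"].tolist(),f["cam_to_world"].round(4).tolist())
E
```

```text
pics
{'time_s': 0.0, 'qpos': array([ 6.79509362e+01,  1.83515184e+01,  8.97080533e+01,  4.05051378e-05,
        7.20424906e+01, -1.14813917e+00]), 'qvel': array([-0.03941607,  0.08929442,  0.06885283, -0.04218868, -0.02519605,
       -0.04199395]), 'effort': array([-1.98469497e-03, -4.12445247e+01, -2.31977338e+01,  7.24738603e-02,
        4.56759240e-02, -1.47318906e-04]), 'ee_pos': array([204.96043183, 536.68135962, 213.11034343]), 'ee_rot': array([-1.79897959e+02, -2.08357191e-03,  1.59099061e+02]), 'force': array([ 0.44553773, -0.48757777, -0.16879914]), 'torque': array([ 0.03187726, -0.00359803,  0.0031649 ]), 'gripper_force': 0.0, 'gripper_width': 91.00413220287184}
scene [[562.9950829096002, 0.0, 327.87318483971706], [0.0, 562.9950829096002, 239.9444184778202], [0.0, 0.0, 1.0]] [[-0.352, 0.7047, -0.6161, 1376.4801], [0.9359, 0.2537, -0.2445, 315.7704], [-0.016, -0.6626, -0.7488, 1108.8207], [0.0, 0.0, 0.0, 1.0]]
top [[538.7591630390002, 0.0, 318.0843075012827], [0.0, 538.7591630390002, 243.5872096251423], [0.0, 0.0, 1.0]] [[0.0194, -0.9881, 0.1525, 401.97], [-0.9997, -0.0169, 0.0177, 1.9918], [-0.0149, -0.1528, -0.9881, 1218.051], [0.0, 0.0, 0.0, 1.0]]
```

View pics/scene0.png

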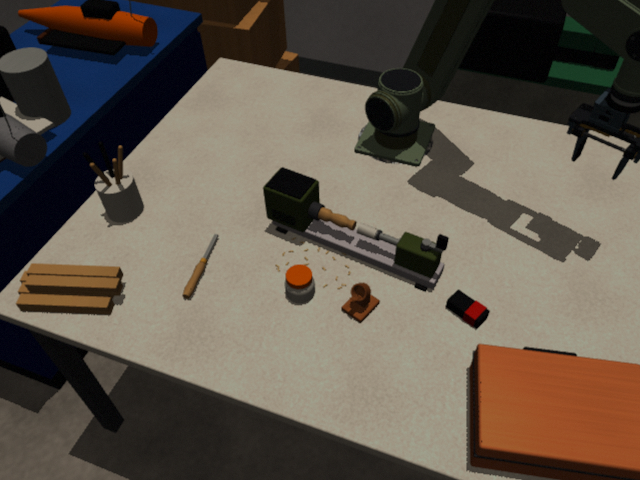

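View pics/top0.png

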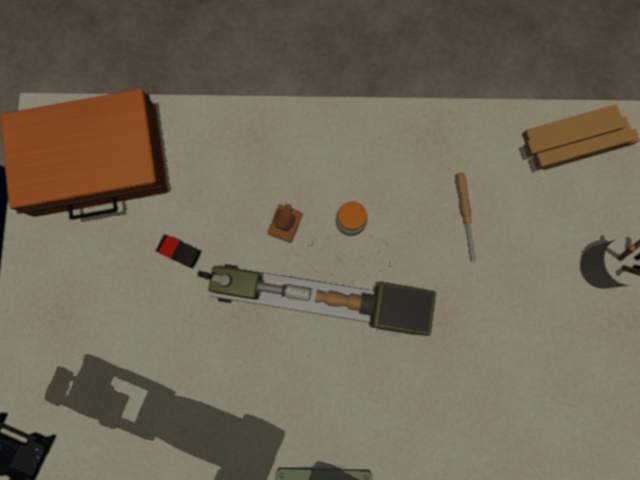

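The scene picture shows the lathe from headstock (292,200) to tailstock (418,253), with the crank paddle near (442,242) and the holder at (360,302). The top view shows the tailstock at (235,282), the cap at (297,293), the holder at (286,222), the tub at (352,216) and the battery at (178,250). I'll enlarge both.

```bash
cat > h.py <<'E'
import numpy as np
def ray(f,u,v):
    K=f["intrinsics"];T=f["cam_to_world"];d=T[:3,:3]@np.linalg.solve(K,[u,v,1.]);return T[:3,3],d
def onz(f,u,v,z):
    o,d=ray(f,u,v);return o+d*(z-o[2])/d[2]
def dep(f,u,v):
    o,d=ray(f,u,v);return o+d*f["depth"][int(v),int(u)]
def proj(f,p):
    T=f["cam_to_world"];q=T[:3,:3].T@(np.asarray(p,float)-T[:3,3]);q=f["intrinsics"]@q;return q[:2]/q[2]
def tri(fs,uvs):
    A=np.zeros((3,3));b=np.zeros(3)
    for f,(u,v) in zip(fs,uvs):
        o,d=ray(f,u,v);d=d/np.linalg.norm(d);M=np.eye(3)-np.outer(d,d);A+=M;b+=M@o
    return np.linalg.solve(A,b)
E
python3 - <<'E'
import cv2
a=cv2.imread("pics/top0.png")[195:345,190:390];b=cv2.imread("pics/scene0.png")[190:340,280:480]
a=cv2.convertScaleAbs(cv2.resize(a,None,fx=4,fy=4,interpolation=2),alpha=1.8);b=cv2.convertScaleAbs(cv2.resize(b,None,fx=4,fy=4,interpolation=2),alpha=1.8)
cv2.imwrite("pics/a.png",a);cv2.imwrite("pics/b.png",b)
E
```

```text
(no output)
```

View pics/a.png

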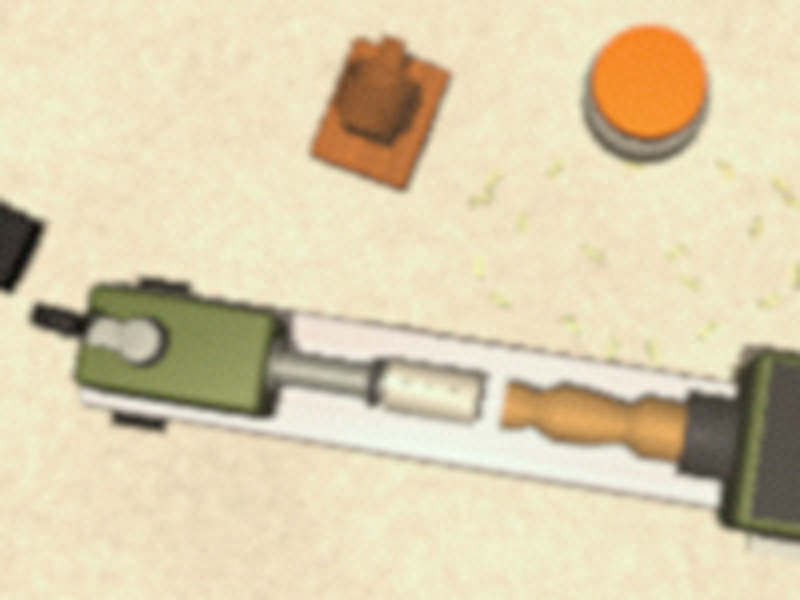

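View pics/b.png

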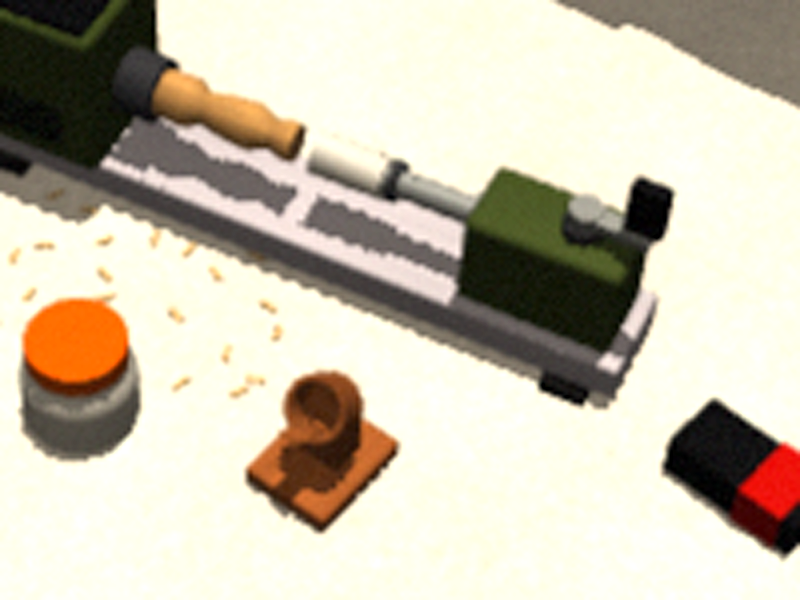

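The top crop shows the crank hub at about (225,280), the paddle to its left at (204,275), the cap spanning (286..310, 289..296) and the blank starting at x=316. The cup's tongue points up and slightly right, at (287,206). The scene crop confirms that the cup mouth faces the far +x side of the bench, tongue low. Next I measure from colour masks plus depth.

```bash
cat > m.py <<'E'
import numpy as np,cv2,sys
from h import *
def cloud(f):
    v,u=np.mgrid[:480,:640];K=f["intrinsics"];T=f["cam_to_world"];d=f["depth"]
    P=np.stack([(u-K[0,2])/K[0,0]*d,(v-K[1,2])/K[1,1]*d,d],-1)@T[:3,:3].T+T[:3,3]
    P[d==0]=np.nan;return P
def rect(p): 
    r=cv2.minAreaRect(p.astype(np.float32)); return [np.round(x,1) for x in (r[0],r[1],r[2])]
E
python3 - <<'E'
from m import *
for n in("top","scene"):
    f=dict(np.load(n+"0.npz"));P=cloud(f);hsv=cv2.cvtColor(f["pixels"],cv2.COLOR_RGB2HSV)
    X,Y,Z=P[...,0],P[...,1],P[...,2];roi=(X>300)&(X<800)&(Y>-150)&(Y<300)
    H,S,V=hsv[...,0],hsv[...,1],hsv[...,2]
    def sh(name,m):
        m=m&roi
        if m.sum()>3: print(n,name,m.sum(),"mean",P[m].mean(0).round(1),"rect",rect(P[m][:,:2]),"z",np.percentile(Z[m],[2,50,98]).round(1))
    green=(H>25)&(H<75)&(S>90)
    sh("tail",green&(abs(Z-105)<4)); sh("head",(abs(Z-155)<5)); sh("head105",(abs(Z-105)<4))
    sh("paddle",(V<60)&(Z>158)&(Z<170)&(Y>150)); sh("hub",(Z>110)&(Z<150)&(Y>130)&(S<90))
    sh("cap",(abs(Z-92)<8)&(S<80)&(V>110)); sh("cap>95",(abs(Z-97.5)<3)&(S<80))
    sh("blank",(H<22)&(S>100)&(abs(Z-92)<8)&(X<545)); sh("flange",(abs(Z-94)<9)&(Y>100)&(Y<135)&(X<560))
    wood=(H<15)&(S>100)&(X>540)&(Y>20)&(Y<150)
    sh("foot",wood&(Z>8)&(Z<20)); sh("cup",wood&(Z>40)); sh("tub",(abs(Z-70)<4)&(H<20)&(S>150))
    sh("bed",(abs(Z-35)<3)); sh("batt",(abs(Z-30)<4)&(Y>180))
E
```

```text
top tail 809 mean [490.4 190.2 104.5] rect [array([491. , 195.7]), array([96.6, 51.8]), np.float64(81.4)] z [101.3 104.4 108.2]
top head 995 mean [ 443.5 -119.5  153.3] rect [array([476.8,  48.6]), array([416.3,  84.2]), np.float64(79.9)] z [150.3 153.3 157.2]
top head105 1167 mean [482.7 139.5 104.3] rect [array([470.8,  45.6]), array([402. ,  87.8]), np.float64(81.0)] z [101.2 104.3 108.3]
top paddle 57 mean [499.6 245.1 163. ] rect [array([499.6, 245.6]), array([22. ,  9.5]), np.float64(77.7)] z [158.8 163.3 166. ]
top hub 195 mean [494.4 218.1 124.1] rect [array([498.2, 224.4]), array([52.5, 24.6]), np.float64(69.5)] z [111.7 124.4 142.9]
top cap 192 mean [471.5  64.9  95.8] rect [array([473.6,  72.5]), array([96.6, 18.9]), np.float64(77.1)] z [90.8 96.1 99.7]
top cap>95 332 mean [471.2  56.3  97.2] rect [array([475.5,  74.8]), array([345.1,  58.5]), np.float64(82.5)] z [ 94.6  97.  100.2]
top blank 456 mean [459.4 -22.1  95.5] rect [array([459.6, -22.1]), array([93.5, 28.5]), np.float64(81.7)] z [89.3 95.7 99.8]
top flange 136 mean [480.  117.8  91.7] rect [array([480. , 118.1])
[... 1802 characters left out ...]
]), array([35. , 23.4]), np.float64(89.6)] z [86.  91.5 95.5]
scene foot 440 mean [647.8 102.6  13.4] rect [array([636.5, 101. ]), array([58.4, 77.8]), np.float64(68.7)] z [ 9.  13.2 18.5]
scene cup 291 mean [638.8  99.2  61.6] rect [array([644.7,  98.4]), array([40. , 50.8]), np.float64(79.4)] z [44.  59.6 82.8]
scene tub 429 mean [645.6 -39.4  69.6] rect [array([596.2,  -6.6]), array([216.3, 184.6]), np.float64(28.7)] z [66.2 69.6 73.6]
scene bed 1716 mean [488.   51.4  34.9] rect [array([524.2,  75.8]), array([252.7, 419.4]), np.float64(13.1)] z [32.2 34.8 37.8]
scene batt 171 mean [522.6 240.1  31. ] rect [array([510.2, 255.3]), array([129.1,  84.6]), np.float64(67.0)] z [26.6 31.4 34. ]
```

Run:
```python
from m import *
t=dict(np.load("top0.npz"));s=dict(np.load("scene0.npz"))
print("hub",tri([t,s],[(225,279.8),(426.7,241.2)]).round(1))
u=np.array([.1426,.9898]);x=np.array([.9898,-.1426]);o=np.array([469.6,47.2])
for f,n in((t,"t"),(s,"s")):
    P=cloud(f);h=cv2.cvtColor(f["pixels"],cv2.COLOR_RGB2HSV);L=np.stack([(P[...,:2]-o)@x,(P[...,:2]-o)@u,P[...,2]],-1)
    a,b,z=L[...,0],L[...,1],L[...,2];gray=h[...,2]
    pm=(z>135)&(z<170)&(b>150)&(abs(a)<60)&(gray<70)
    print(n,"paddle px",pm.sum(),"z>160",L[pm&(z>160)].mean(0).round(1),[rect(L[pm&(z>160)][:,:2])])
    hm=(z>127)&(z<150)&(b>100)&(b<196)&(abs(a)<40)&(gray>60)
    print("hub",hm.sum(),L[hm].mean(0).round(1),L[hm].min(0).round(1),L[hm].max(0).round(1))
    # spindle line profile: ridge
    m=(abs(a)<16)&(z>70)&(z<103)
    for k in range(-10,100,4):
        q=m&(b>=k)&(b<k+4)
        if q.sum(): print(k,q.sum(),"zmax",np.percentile(z[q],90).round(1),"a",a[q].min().round(1),a[q].max().round(1),"S,V",np.median(h[...,1][q]),np.median(gray[q]))
```

```text
hub [492.6 210.8 124.2]
t paddle px 79 z>160 [  2.  201.1 163.3] [[array([  1.7, 200.9]), array([22.5, 10. ]), np.float64(85.3)]]
hub 20 [  0.4 168.6 127.9] [ -8.4 157.4 127.1] [  8.9 190.5 129.8]
-10 19 zmax 98.2 a -11.9 14.0 S,V 41.0 98.0
-6 25 zmax 98.4 a -12.6 13.2 S,V 45.0 120.0
-2 26 zmax 97.0 a -13.3 12.4 S,V 45.0 120.5
2 27 zmax 98.1 a -13.2 14.2 S,V 44.0 117.0
6 25 zmax 98.5 a -12.4 13.2 S,V 44.0 120.0
10 25 zmax 98.6 a -13.1 12.6 S,V 46.0 123.0
14 25 zmax 98.5 a -13.2 14.4 S,V 43.0 120.0
18 25 zmax 100.0 a -12.4 13.2 S,V 42.0 123.0
22 25 zmax 98.1 a -13.1 12.4 S,V 43.0 125.0
26 25 zmax 98.7 a -13.3 14.2 S,V 45.0 121.0
30 25 zmax 98.4 a -12.1 14.0 S,V 43.0 122.0
34 27 zmax 98.7 a -12.7 12.9 S,V 43.0 121.0
38 20 zmax 97.0 a -13.0 12.1 S,V 38.0 103.5
42 25 zmax 98.8 a -12.2 13.3 S,V 36.0 67.0
46 19 zmax 98.0 a -12.4 13.2 S,V 32.0 56.0
50 17 zmax 94.8 a -8.5 8.5 S,V 33.0 81.0
54 15 zmax 95.7 a -7.4 7.5 S,V 33.0 83.0
58 18 zmax 95.8 a -8.0 9.2 S,V 35.0 91.0
62 18 zmax 94.1 a -8.4 8.2 S,V 33.0 87.0
66 15 zmax 93.7 a -7.5 7.3 S,V 32.0 83.0
70 15 zmax 95.4 a -8.1 9.0 S,V 32.0 91.0

[... 955 characters left out ...]
5 a -12.4 14.7 S,V 43.0 123.0
38 13 zmax 95.6 a -3.1 12.7 S,V 39.0 77.0
42 14 zmax 100.0 a -6.5 14.3 S,V 27.0 45.5
46 22 zmax 100.3 a -8.9 12.8 S,V 23.0 31.5
50 13 zmax 94.5 a -2.8 12.1 S,V 25.0 72.0
54 10 zmax 94.3 a -7.2 9.7 S,V 26.0 93.0
58 15 zmax 94.8 a -2.9 13.9 S,V 27.0 85.0
62 10 zmax 94.4 a -10.1 10.1 S,V 26.5 98.5
66 13 zmax 94.5 a -1.3 12.8 S,V 26.0 78.0
70 9 zmax 93.7 a -3.8 10.8 S,V 26.0 95.0
74 14 zmax 93.6 a -2.8 11.6 S,V 26.0 90.5
78 12 zmax 93.7 a -5.5 8.5 S,V 27.5 83.0
82 12 zmax 95.0 a -2.7 10.8 S,V 25.0 93.5
86 12 zmax 94.1 a -6.4 8.5 S,V 26.0 86.0
90 13 zmax 93.3 a -4.2 9.4 S,V 26.0 88.0
94 6 zmax 97.7 a -5.1 10.1 S,V 26.0 105.0
98 8 zmax 101.1 a -12.3 10.4 S,V 45.0 94.5
```

Measured: lathe origin at (469.6, 47.2) with its axis at 81.8°, crank axis at lathe y≈165, paddle at about (501, 246). That puts q at about 0.39 and the arm at about 78°. These fit the given 36 mm radius and the paddle's 164 mm top. Moving over the paddle.

Request:
{"fn": "send_rows", "kwargs": {"steps": [[[-0.79,-0.345,0,0,0.6],[-0.79,-0.345,0,0,0.6],[-0.79,-0.345,0,0,0.6],[-0.79,-0.345,0,0,0.6],[-0.79,-0.345,0,0,0.6]]]}}

```text
time_s: 0.52
ee_pos: [328.8, 414.9, 213.6]
ee_rot: [-180.0, -0.0, 159.1]
force: [0.2, 0.1, 0.3]
gripper_width: 60.8
gripper_force: 0.0
```

Request:
{"fn": "send_rows", "kwargs": {"steps": [[[-0.79,-0.345,0,0,0.6],[-0.79,-0.345,0,0,0.6],[-0.79,-0.345,0,0,0.6],[-0.79,-0.345,0,0,0.6],[-0.79,-0.345,0,0,0.6]]]}}

```text
time_s: 0.93
ee_pos: [451.9, 294.0, 213.6]
ee_rot: [-180.0, -0.0, 159.1]
force: [0.7, 0.8, -0.3]
gripper_width: 54.6
gripper_force: 0.0
```

Request:
{"fn": "send_rows", "kwargs": {"steps": [[[-0.79,-0.345,0,0,0.6],[-0.79,-0.345,0,0,0.6],[0,0,0,-1,0.6],[0,0,0,-1,0.6],[0,0,0,-1,0.6]]]}}

```text
time_s: 1.35
ee_pos: [500.6, 246.3, 213.3]
ee_rot: [-180.0, -0.1, 180.0]
force: [-0.9, 0.2, 0.2]
gripper_width: 54.9
gripper_force: 0.0
```

Request:
{"fn": "send_rows", "kwargs": {"steps": [[[0,0,0,-1,0.6],[0,0,0,-1,0.6],[0,0,0,-1,0.6],[0,0,0,-1,0.6],[0,0,0,-1,0.6]]]}}

```text
time_s: 1.77
ee_pos: [500.0, 247.0, 213.5]
ee_rot: [180.0, -0.1, -145.6]
force: [-0.1, -0.5, -0.4]
gripper_width: 54.6
gripper_force: 0.0
```

Request:
{"fn": "send_rows", "kwargs": {"steps": [[[0,0,0,-1,0.6],[0,0,0,-1,0.6],[0,0,0,-1,0.6],[0,0,0,-1,0.6],[0,0,0,-1,0.6]]]}}

```text
time_s: 2.18
ee_pos: [500.0, 247.1, 213.5]
ee_rot: [180.0, -0.0, -111.2]
force: [-0.1, 0.7, 0.7]
gripper_width: 54.8
gripper_force: 0.0
```

```bash
cat > go.py <<'E'
# print state and remaining move in tool units to target x y z yaw
import sys,numpy as np
from workcell import env
s=env.state();p=s["ee_pos"];y=s["ee_rot"][2];print("t",round(s["time_s"],2),"p",p.round(1),"rot",s["ee_rot"].round(1),"q1,q6",s["qpos"][[0,5]].round(1),"F",s["force"].round(1),"w",round(s["gripper_width"],1),"gf",round(s["gripper_force"],1))
if len(sys.argv)>4:
    g=np.array(list(map(float,sys.argv[1:5])));d=g[:3]-p;c,n=np.cos(np.radians(y)),np.sin(np.radians(y))
    print("units dx dy dz",np.round(np.array([c*d[0]+n*d[1],n*d[0]-c*d[1],-d[2]])/40,3),"yaw",round(-((g[3]-y+180)%360-180)/6.8755,2))
E
python3 go.py 500.7 245.9 131 255
```

```text
t 2.18 p [500.  247.1 213.5] rot [ 180.    -0.  -111.2] q1,q6 [  25.1 -133.7] F [-0.1  0.7  0.7] w 54.8 gf 0.0
units dx dy dz [ 0.021 -0.026  2.062] yaw -0.9
```

Request:
{"fn": "send_rows", "kwargs": {"steps": [[[0.02,-0.03,0.7,-0.9,0.6],[0,0,0.7,0,0.6],[0,0,0.66,0,0.6],[0,0,0,0,0],[0,0,0,0,0]]], "squeeze": 20}}

```text
time_s: 2.6
ee_pos: [500.3, 245.6, 130.5]
ee_rot: [179.8, -0.1, -105.3]
force: [0.8, -0.9, 1.0]
gripper_width: 44.1
gripper_force: 0.0
```

Request:
{"fn": "send_rows", "kwargs": {"steps": [[[0,0,0,0,0],[0,0,0,0,0],[0,0,0,0,0]]]}}

```text
time_s: 2.85
ee_pos: [502.2, 246.5, 133.3]
ee_rot: [-179.8, 0.1, -105.3]
force: [-0.1, -0.2, 0.3]
gripper_width: 24.1
gripper_force: 0.0
```

```bash
python3 go.py 500.7 245.9 131 255
python3 - <<'E'
from workcell import env
import cv2,numpy as np
f=env.grab_frame("scene");cv2.imwrite("pics/c.png",cv2.convertScaleAbs(cv2.resize(f["pixels"][180:310,340:500,::-1],None,fx=5,fy=4.5),alpha=1.8))
E
```

```text
t 2.85 p [502.2 246.5 133.3] rot [-1.798e+02  1.000e-01 -1.053e+02] q1,q6 [  25.  -139.7] F [-0.1 -0.2  0.3] w 24.1 gf 0.0
units dx dy dz [0.024 0.032 0.058] yaw -0.05
```

View pics/c.png

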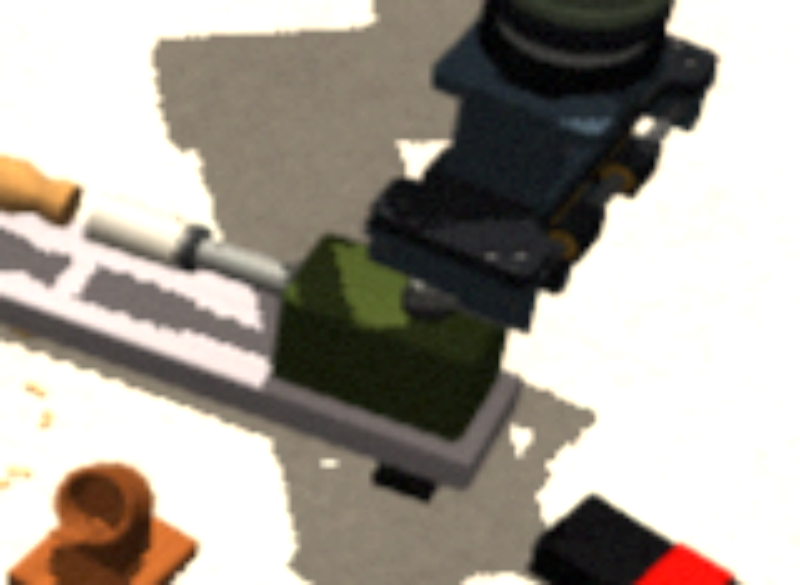

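The gripper is around the paddle above the tailstock, with the fingers at about (450,280) in the crop and still closing. I'll finish the close.

Request:
{"fn": "send_rows", "kwargs": {"steps": [[[0,0,0,0,0],[0,0,0,0,0],[0,0,0,0,0],[0,0,0,0,0]]]}}

```text
time_s: 3.23
ee_pos: [503.1, 245.9, 132.7]
ee_rot: [-179.7, 0.1, -105.3]
force: [4.8, -2.4, 2.7]
gripper_width: 12.2
gripper_force: 20.0
```

```bash
python3 go.py 500.7 245.9 131 255
```

```text
t 3.23 p [503.1 245.9 132.7] rot [-1.797e+02  1.000e-01 -1.053e+02] q1,q6 [  24.9 -139.7] F [ 4.8 -2.4  2.7] w 12.2 gf 20.0
units dx dy dz [0.017 0.058 0.042] yaw -0.04
```

Firm grip: 12.2 mm wide, matching the paddle. I'll start with 5 rows of circular motion.

Request:
{"fn": "send_rows", "kwargs": {"steps": [[[0.006,-0.15,0,1,0],[0.006,-0.108,0,1,0],[0.006,-0.108,0,1,0],[0.006,-0.108,0,1,0],[0.006,-0.108,0,1,0]]]}}

```text
time_s: 3.65
ee_pos: [522.8, 233.9, 132.7]
ee_rot: [-179.8, 0.2, -140.0]
force: [4.5, -1.8, 2.9]
gripper_width: 12.0
gripper_force: 20.0
```

```bash
cat > ck.py <<'E'
# crank angle from TCP, ideal pose
import numpy as np,sys
from workcell import env
s=env.state();p=s["ee_pos"];c=np.array([493.1,210.5]);d=p[:2]-c
print("r",np.hypot(*d).round(1),"arm",np.degrees(np.arctan2(d[1],d[0])).round(1),"yaw",s["ee_rot"][2].round(1),"q6",s["qpos"][5].round(1),"F",s["force"].round(1),"z",p[2].round(1),"p",p.round(1))
E
python3 ck.py
```

```text
r 37.8 arm 38.2 yaw -140.0 q6 -106.9 F [ 4.5 -1.8  2.9] z 132.7 p [522.8 233.9 132.7]
```

Request:
{"fn": "send_rows", "kwargs": {"steps": [[[0.006,-0.108,0,1,0],[0.006,-0.108,0,1,0],[0.006,-0.108,0,1,0],[0.006,-0.108,0,1,0],[0.006,-0.108,0,1,0]]]}}

```text
time_s: 4.07
ee_pos: [531.8, 213.6, 132.7]
ee_rot: [-179.9, 0.3, -174.4]
force: [5.4, -4.6, 3.1]
gripper_width: 12.2
gripper_force: 20.0
```

Request:
{"fn": "send_rows", "kwargs": {"steps": [[[0.006,-0.108,0,1,0],[0.006,-0.108,0,1,0],[0.006,-0.108,0,1,0],[0.006,-0.108,0,1,0],[0.006,-0.108,0,1,0]]]}}

```text
time_s: 4.48
ee_pos: [527.6, 191.5, 132.7]
ee_rot: [-180.0, 0.4, 151.3]
force: [5.5, -7.8, 3.7]
gripper_width: 12.1
gripper_force: 20.0
```

```bash
python3 ck.py
```

```text
r 39.3 arm -28.9 yaw 151.3 q6 -42.2 F [ 5.5 -7.8  3.7] z 132.7 p [527.6 191.5 132.7]
```

Request:
{"fn": "send_rows", "kwargs": {"steps": [[[-0.05,-0.108,0,1,0],[0.006,-0.108,0,1,0],[0.006,-0.108,0,1,0],[0.006,-0.108,0,1,0],[0.006,-0.108,0,1,0]]]}}

```text
time_s: 4.9
ee_pos: [511.8, 175.9, 132.7]
ee_rot: [-179.9, 0.2, 116.9]
force: [-0.7, -6.1, 7.2]
gripper_width: 11.6
gripper_force: 20.0
```

Request:
{"fn": "send_rows", "kwargs": {"steps": [[[0.006,-0.108,0,1,0],[0.006,-0.108,0,1,0],[0.006,-0.108,0,1,0],[0.006,-0.108,0,1,0],[0.006,-0.108,0,1,0]]]}}

```text
time_s: 5.32
ee_pos: [489.9, 172.0, 132.6]
ee_rot: [-179.9, 0.2, 82.5]
force: [-2.6, -6.3, 8.6]
gripper_width: 12.1
gripper_force: 20.0
```

```bash
sed -i 's/493.1,210.5/495.8,209.8/' ck.py; python3 ck.py
```

```text
r 38.3 arm -98.9 yaw 82.5 q6 25.8 F [-2.6 -6.3  8.6] z 132.6 p [489.9 172.  132.6]
```

Request:
{"fn": "send_rows", "kwargs": {"steps": [[[-0.04,-0.108,-0.03,1,0],[0.006,-0.108,0,1,0],[0.006,-0.108,0,1,0],[0.006,-0.108,0,1,0],[0.006,-0.108,0,1,0]]]}}

```text
time_s: 5.73
ee_pos: [469.7, 181.1, 132.7]
ee_rot: [-179.8, 0.1, 48.0]
force: [-1.8, 1.5, 0.9]
gripper_width: 11.9
gripper_force: 20.0
```

Request:
{"fn": "send_rows", "kwargs": {"steps": [[[0.006,-0.108,0,1,0],[0.006,-0.108,0,1,0],[0.006,-0.108,0,1,0],[0.006,-0.108,0,1,0],[0.006,-0.108,0,1,0]]]}}

```text
time_s: 6.15
ee_pos: [458.2, 200.0, 132.7]
ee_rot: [-179.9, 0.2, 13.7]
force: [-2.6, 3.7, 0.5]
gripper_width: 12.0
gripper_force: 20.0
```

```bash
python3 ck.py
```

```text
r 38.8 arm -165.4 yaw 13.7 q6 98.4 F [-2.6  3.7  0.5] z 132.7 p [458.2 200.  132.7]
```

Request:
{"fn": "send_rows", "kwargs": {"steps": [[[0.006,-0.108,0,1,0],[0.006,-0.108,0,1,0],[0.006,-0.108,0,1,0],[0.006,-0.108,0,1,0],[0.006,-0.108,0,1,0]]]}}

```text
time_s: 6.57
ee_pos: [459.5, 222.1, 132.7]
ee_rot: [-179.9, 0.2, -20.7]
force: [-2.9, 5.9, -0.1]
gripper_width: 11.9
gripper_force: 20.0
```

Request:
{"fn": "send_rows", "kwargs": {"steps": [[[0,0,0,0,0.6],[0,0,0,0,0.6],[0,0,0,0,0.6],[0,0,0,0,0.6]]]}}

```text
time_s: 6.9
ee_pos: [461.0, 219.9, 132.7]
ee_rot: [180.0, 0.0, -20.3]
force: [-1.1, 0.6, -0.1]
gripper_width: 35.8
gripper_force: 0.0
```

```bash
python3 ck.py
```

```text
r 36.2 arm 163.8 yaw -20.3 q6 134.5 F [-1.1  0.6 -0.1] z 132.7 p [461.  219.9 132.7]
```

Request:
{"fn": "send_rows", "kwargs": {"steps": [[[0,0,-0.6,0,0.6],[0,0,-0.6,0,0.6],[0,0,0,-1,0.6],[0,0,0,-1,0.6],[0,0,0,-1,0.6]]]}}

```text
time_s: 7.32
ee_pos: [461.4, 219.9, 181.3]
ee_rot: [-180.0, -0.0, 0.6]
force: [0.5, 0.1, -0.5]
gripper_width: 54.9
gripper_force: 0.0
```

Request:
{"fn": "send_rows", "kwargs": {"steps": [[[0,0,0,-1,0.6],[0,0,0,-1,0.6],[0,0,0,-1,0.6],[0,0,0,-1,0.6],[0,0,0,-1,0.6]]]}}

```text
time_s: 7.73
ee_pos: [461.1, 219.8, 180.7]
ee_rot: [-180.0, 0.0, 35.0]
force: [0.2, 0.2, -0.2]
gripper_width: 54.7
gripper_force: 0.0
```

Request:
{"fn": "send_rows", "kwargs": {"steps": [[[0,0,0,-1,0.6],[0,0,0,-1,0.6],[0,0,0,-1,0.6],[0,0,0,-1,0.6],[0,0,0,-1,0.6]]]}}

```text
time_s: 8.15
ee_pos: [461.1, 219.8, 180.7]
ee_rot: [-180.0, 0.0, 69.4]
force: [0.2, 0.4, 0.5]
gripper_width: 54.5
gripper_force: 0.0
```

Request:
{"fn": "send_rows", "kwargs": {"steps": [[[0,0,0,-1,0.6],[0,0,0,-1,0.6],[0,0,0,-1,0.6],[0,0,0,-1,0.6],[0,0,0,-1,0.6]]]}}

```text
time_s: 8.57
ee_pos: [461.1, 219.8, 180.7]
ee_rot: [-180.0, 0.0, 103.8]
force: [0.2, -0.5, 0.6]
gripper_width: 54.9
gripper_force: 0.0
```

Request:
{"fn": "send_rows", "kwargs": {"steps": [[[0,0,0,-1,0.6],[0,0,0,-1,0.6],[0,0,0,-1,0.6],[0,0,0,-1,0.6],[0,0,0,-1,0.6]]]}}

```text
time_s: 8.98
ee_pos: [461.1, 219.8, 180.7]
ee_rot: [-180.0, -0.0, 138.1]
force: [0.3, -0.5, 0.6]
gripper_width: 54.6
gripper_force: 0.0
```

Request:
{"fn": "send_rows", "kwargs": {"steps": [[[0,0,0,-1,0.6],[0,0,0,-1,0.6],[0,0,0,-1,0.6],[0,0,0,0,0.6]]]}}

```text
time_s: 9.32
ee_pos: [461.1, 219.8, 180.7]
ee_rot: [-180.0, -0.0, 158.5]
force: [0.1, -0.8, -0.4]
gripper_width: 54.4
gripper_force: 0.0
```

```bash
python3 go.py 459.5 222 131.5 159.5
```

```text
t 9.32 p [461.1 219.8 180.7] rot [-180.    -0.   158.5] q1,q6 [ 24.2 -44.3] F [ 0.1 -0.8 -0.4] w 54.4 gf 0.0
units dx dy dz [0.058 0.036 1.231] yaw -0.14
```

Request:
{"fn": "send_rows", "kwargs": {"steps": [[[0.05,0.04,0.6,-0.1,0.6],[0,0,0.62,0,0.6],[0,0,0,0,0],[0,0,0,0,0],[0,0,0,0,0]]]}}

```text
time_s: 9.73
ee_pos: [460.7, 222.6, 133.0]
ee_rot: [179.9, 0.1, 159.0]
force: [-0.7, -0.6, -0.5]
gripper_width: 37.8
gripper_force: 0.0
```

Request:
{"fn": "send_rows", "kwargs": {"steps": [[[0,0,0,0,0],[0,0,0,0,0],[0,0,0,0,0],[0,0,0,0,0],[0,0,0,0,0]]]}}

```text
time_s: 10.15
ee_pos: [460.2, 222.3, 132.7]
ee_rot: [180.0, 0.0, 159.1]
force: [0.1, -1.2, 3.8]
gripper_width: 11.6
gripper_force: 20.0
```

```bash
python3 go.py; python3 ck.py
```

```text
t 10.15 p [460.2 222.3 132.7] rot [180.    0.  159.1] q1,q6 [ 24.5 -44.6] F [ 0.1 -1.2  3.8] w 11.6 gf 20.0
r 37.8 arm 160.6 yaw 159.1 q6 -44.6 F [ 0.1 -1.2  3.8] z 132.7 p [460.2 222.3 132.7]
```

Request:
{"fn": "send_rows", "kwargs": {"steps": [[[-0.006,0.13,0,1,0],[-0.006,0.11,0,1,0],[-0.006,0.11,0,1,0],[-0.006,0.11,0,1,0],[-0.006,0.11,0,1,0]]]}}

```text
time_s: 10.57
ee_pos: [473.8, 239.6, 132.6]
ee_rot: [-180.0, 0.1, 124.4]
force: [-0.5, -3.8, 4.7]
gripper_width: 11.7
gripper_force: 20.0
```

Request:
{"fn": "send_rows", "kwargs": {"steps": [[[-0.006,0.11,0,1,0],[-0.006,0.11,0,1,0],[-0.006,0.11,0,1,0],[-0.006,0.11,0,1,0],[-0.006,0.11,0,1,0]]]}}

```text
time_s: 10.98
ee_pos: [494.6, 246.0, 132.6]
ee_rot: [180.0, 0.1, 90.1]
force: [-0.6, -4.9, 4.3]
gripper_width: 11.8
gripper_force: 20.0
```

Request:
{"fn": "send_rows", "kwargs": {"steps": [[[-0.006,0.11,0,1,0],[0,0.05,0,0.3,0],[0,0,0,0,0]]]}}

```text
time_s: 11.23
ee_pos: [499.9, 245.6, 132.6]
ee_rot: [-179.9, 0.1, 81.4]
force: [-3.9, -2.5, 6.3]
gripper_width: 11.9
gripper_force: 20.0
```

```bash
python3 ck.py
```

```text
r 36.0 arm 83.4 yaw 81.4 q6 33.6 F [-3.9 -2.5  6.3] z 132.6 p [499.9 245.6 132.6]
```

Request:
{"fn": "send_rows", "kwargs": {"steps": [[[0,0.06,0,0,0],[0,0.06,0,0,0],[0,0,0,0,0]]]}}

```text
time_s: 11.48
ee_pos: [500.0, 245.5, 132.5]
ee_rot: [-179.4, 0.2, 81.4]
force: [-14.4, 0.1, 12.3]
gripper_width: 12.0
gripper_force: 20.0
```

```bash
python3 ck.py
```

```text
r 36.0 arm 83.3 yaw 81.4 q6 33.3 F [-14.4   0.1  12.3] z 132.5 p [500.  245.5 132.5]
```

The stop is reached: the force rises with no motion. Release, rise and look at the cap.

Request:
{"fn": "send_rows", "kwargs": {"steps": [[[0,0,0,0,0.6],[0,-0.1,0,0,0.6],[0,0,0,0,0.6],[0,0,0,0,0.6]]]}}

```text
time_s: 11.82
ee_pos: [501.6, 246.6, 132.0]
ee_rot: [180.0, -0.0, 81.4]
force: [0.2, -0.2, 0.1]
gripper_width: 35.4
gripper_force: 0.0
```

Request:
{"fn": "send_rows", "kwargs": {"steps": [[[0,0,-0.6,0,0.6],[0,0,-0.7,0,0.6],[0,0,-0.7,0,0.6],[0,0,0,0,0.6]]]}}

```text
time_s: 12.15
ee_pos: [504.8, 247.9, 217.7]
ee_rot: [179.4, -0.4, 81.4]
force: [-0.1, 0.4, 0.7]
gripper_width: 54.6
gripper_force: 0.0
```

```bash
python3 go.py
python3 - <<'E'
from workcell import env
from m import *
u=np.array([.1426,.9898]);x=np.array([.9898,-.1426]);o=np.array([469.6,47.2])
im=[]
for n in("top","scene"):
    f=env.grab_frame(n);np.savez(n+"1.npz",**f)
    P=cloud(f);h=cv2.cvtColor(f["pixels"],cv2.COLOR_RGB2HSV)
    a=(P[...,:2]-o)@x;b=(P[...,:2]-o)@u;z=P[...,2]
    m=(abs(a)<16)&(z>70)&(z<103)
    for k in range(-20,104,3):
        q=m&(b>=k)&(b<k+3)
        if q.sum(): print(n,k,q.sum(),"z",np.percentile(z[q],90).round(1),"a",a[q].min().round(1),a[q].max().round(1),"SV",np.median(h[...,1][q]),np.median(h[...,2][q]))
    c=proj(f,[*(o+80*u),85]).astype(int);im.append(cv2.resize(f["pixels"][c[1]-65:c[1]+65,c[0]-85:c[0]+85,::-1],None,fx=4.6,fy=4.6*.5))
cv2.imwrite("pics/d.png",cv2.convertScaleAbs(np.vstack(im),alpha=1.7))
E
```

```text
t 12.15 p [504.8 247.9 217.7] rot [179.4  -0.4  81.4] q1,q6 [25.  33.6] F [-0.1  0.4  0.7] w 54.6 gf 0.0
top 28 19 z 96.5 a -11.8 13.9 SV 41.0 103.0
top 31 19 z 99.2 a -12.1 13.8 SV 43.0 136.0
top 34 20 z 97.6 a -12.8 12.9 SV 45.0 137.5
top 37 19 z 98.1 a -13.0 12.2 SV 43.0 142.0
top 40 19 z 98.8 a -13.3 11.9 SV 43.0 143.0
top 43 18 z 97.9 a -11.9 14.1 SV 43.0 140.5
top 46 17 z 99.3 a -12.4 13.1 SV 43.0 141.0
top 49 24 z 98.3 a -13.0 12.6 SV 44.0 143.5
top 52 16 z 98.6 a -13.2 11.6 SV 43.0 143.5
top 55 18 z 97.4 a -12.1 13.7 SV 43.0 138.5
top 58 21 z 98.6 a -12.2 13.6 SV 43.0 143.0
top 61 16 z 97.2 a -12.6 12.7 SV 44.0 137.5
top 64 20 z 99.4 a -13.2 12.0 SV 44.5 138.0
top 67 18 z 99.5 a -11.7 14.2 SV 43.0 146.5
top 70 19 z 98.6 a -11.9 13.8 SV 42.0 144.0
top 73 20 z 99.2 a -12.6 13.3 SV 45.5 136.0
top 76 16 z 97.5 a -12.9 12.5 SV 39.0 125.5
top 79 18 z 98.0 a -11.5 11.6 SV 37.0 82.0
top 82 18 z 98.0 a -12.4 13.6 SV 30.0 53.0
top 85 12 z 97.3 a -10.4 13.3 SV 31.5 56.0
top 88 13 z 95.5 a -8.5 8.3 SV 32.0 58.0
top 91 12 z 95.6 a -7.1 8.2 SV 34.5 62.0
top 94 11 z 95.2 a -7.8 7.4 SV 37.0 
[... 637 characters left out ...]
58 16 z 98.6 a -3.7 14.4 SV 41.5 138.0
scene 61 15 z 96.8 a -10.8 13.9 SV 41.0 124.0
scene 64 11 z 97.7 a -6.1 14.5 SV 44.0 142.0
scene 67 15 z 99.7 a -10.6 15.4 SV 43.0 140.0
scene 70 14 z 98.0 a -5.4 15.9 SV 42.0 132.0
scene 73 20 z 98.4 a -15.9 13.0 SV 43.0 125.5
scene 76 9 z 96.7 a -0.2 12.0 SV 34.0 91.0
scene 79 11 z 97.3 a -3.6 13.4 SV 21.0 59.0
scene 82 12 z 97.2 a -6.3 11.7 SV 19.5 35.0
scene 85 18 z 95.7 a -8.3 14.3 SV 23.0 31.5
scene 88 9 z 93.3 a -3.1 9.2 SV 25.0 47.0
scene 91 9 z 94.3 a -3.6 8.8 SV 23.0 46.0
scene 94 3 z 95.8 a 0.3 7.6 SV 23.0 47.0
scene 97 6 z 98.6 a -8.7 13.6 SV 31.0 47.5
scene 100 3 z 102.5 a -11.1 -7.3 SV 59.0 43.0
scene 103 2 z 101.6 a -6.3 1.5 SV 130.0 22.5
```

View pics/d.png

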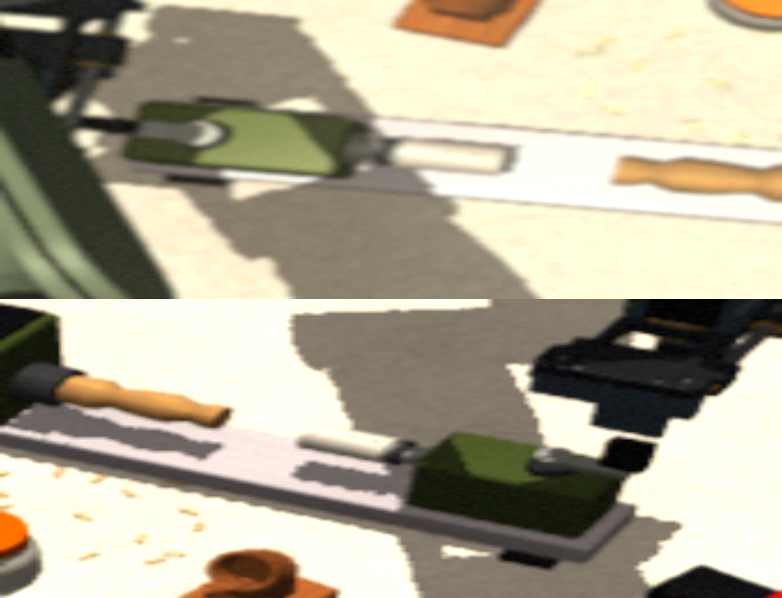

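The crank arm now lies along the lathe axis. The cap still hangs on the centre, spanning lathe y≈29..77, with the flange behind it and a gap of about 50 mm to the blank. Moving over the cap to grip it about 30 mm from its nose.

Request:
{"fn": "send_rows", "kwargs": {"steps": [[[-0.9,0,0,0,0.6],[-0.9,0,0,0,0.6],[-0.9,0,0,0,0.6],[-0.9,0,0,0,0.6],[0,0,0,0,0.6]]]}}

```text
time_s: 12.67
ee_pos: [477.6, 99.0, 210.3]
ee_rot: [-179.8, 0.2, 81.2]
force: [0.1, -0.3, 0.5]
gripper_width: 54.8
gripper_force: 0.0
```

```bash
python3 go.py 479.3 105.5 76 81.8
```

```text
t 12.67 p [477.6  99.  210.3] rot [-179.8    0.2   81.2] q1,q6 [10.5 19.4] F [ 0.1 -0.3  0.5] w 54.8 gf 0.0
units dx dy dz [0.167 0.017 3.358] yaw -0.09
```

Request:
{"fn": "send_rows", "kwargs": {"steps": [[[0.16,0.02,0.8,-0.09,0.6],[0,0,0.9,0,0.6],[0,0,0.9,0,0.6],[0,0,0.7,0,0.6],[0,0,0,0,0.6]]]}}

```text
time_s: 13.08
ee_pos: [476.5, 109.6, 73.8]
ee_rot: [-179.2, 0.3, 82.0]
force: [-1.5, 0.8, -0.0]
gripper_width: 54.8
gripper_force: 0.0
```

```bash
python3 go.py 479.3 105.5 76 81.8
```

```text
t 13.08 p [476.5 109.6  73.8] rot [-179.2    0.3   82. ] q1,q6 [11.6 19.6] F [-1.5  0.8 -0. ] w 54.8 gf 0.0
units dx dy dz [-0.091  0.084 -0.054] yaw 0.03
```

Request:
{"fn": "send_rows", "kwargs": {"steps": [[[0,0,0,0,0.6],[0,0,0,0,0.6],[0,0,0,0,0.6]]]}}

```text
time_s: 13.33
ee_pos: [483.2, 110.8, 81.6]
ee_rot: [179.8, -0.1, 82.0]
force: [-0.1, -0.9, 0.3]
gripper_width: 54.8
gripper_force: 0.0
```

```bash
python3 go.py 479.3 105.5 76 81.8
```

```text
t 13.33 p [483.2 110.8  81.6] rot [ 1.798e+02 -1.000e-01  8.200e+01] q1,q6 [11.6 19.5] F [-0.1 -0.9  0.3] w 54.8 gf 0.0
units dx dy dz [-0.144 -0.077  0.141] yaw 0.03
```

Request:
{"fn": "send_rows", "kwargs": {"steps": [[[-0.14,-0.08,0.14,0,0.6],[0,0,0,0,0.6],[0,0,0,0,0.6],[0,0,0,0,0.6]]]}}

```text
time_s: 13.67
ee_pos: [477.8, 105.1, 74.8]
ee_rot: [179.9, -0.0, 82.0]
force: [-0.1, 0.4, -0.8]
gripper_width: 54.6
gripper_force: 0.0
```

```bash
python3 go.py 479.3 105.5 76 81.8
```

```text
t 13.67 p [477.8 105.1  74.8] rot [179.9  -0.   82. ] q1,q6 [11.1 19. ] F [-0.1  0.4 -0.8] w 54.6 gf 0.0
units dx dy dz [ 0.014  0.035 -0.029] yaw 0.03
```

Request:
{"fn": "send_rows", "kwargs": {"steps": [[[0,0.02,-0.02,0,0],[0,0,0,0,0],[0,0,0,0,0],[0,0,0,0,0],[0,0,0,0,0]]], "squeeze": 8}}

```text
time_s: 14.08
ee_pos: [478.7, 105.1, 75.2]
ee_rot: [180.0, -0.0, 82.0]
force: [0.7, -0.1, 0.2]
gripper_width: 27.1
gripper_force: 8.0
```

Request:
{"fn": "send_rows", "kwargs": {"steps": [[[0,0,0,0,0],[0,0,0,0,0]]]}}

```text
time_s: 14.25
ee_pos: [478.7, 105.1, 75.2]
ee_rot: [180.0, -0.0, 82.0]
force: [0.7, -0.3, 0.3]
gripper_width: 27.2
gripper_force: 8.0
```

```bash
python3 go.py 479.3 105.5 76 81.8
```

```text
t 14.25 p [478.7 105.1  75.2] rot [180.  -0.  82.] q1,q6 [11. 19.] F [ 0.7 -0.3  0.3] w 27.2 gf 8.0
units dx dy dz [ 0.011  0.015 -0.021] yaw 0.03
```

Cap gripped at 27 mm width. I'll pull it about 28 mm along the centre so the point stays some 11 mm inside the rim. Then I'll lower, so the point lifts the rim and tilts the cap nose-down in the grip.

Request:
{"fn": "send_rows", "kwargs": {"steps": [[[-0.2,0,0,0,0],[-0.2,0,0,0,0],[-0.2,0,0,0,0],[-0.1,0,0,0,0],[0,0,0,0,0]]]}}

```text
time_s: 14.67
ee_pos: [474.3, 76.1, 75.1]
ee_rot: [-180.0, 0.0, 81.9]
force: [0.0, -0.5, -0.4]
gripper_width: 27.1
gripper_force: 8.0
```

Request:
{"fn": "send_rows", "kwargs": {"steps": [[[0,0,0,0,0],[0,0,0,0,0]]]}}

```text
time_s: 14.83
ee_pos: [474.6, 77.2, 75.1]
ee_rot: [-180.0, -0.0, 82.0]
force: [0.2, -0.7, 0.3]
gripper_width: 26.6
gripper_force: 8.0
```

```bash
python3 go.py 474.7 77.3 75 81.8
python3 - <<'E'
from workcell import env
from m import *
o=np.array([469.6,47.2]);u=np.array([.1426,.9898])
f=env.grab_frame("scene");c=proj(f,[*(o+40*u),85]).astype(int);print(c)
cv2.imwrite("pics/e.png",cv2.convertScaleAbs(cv2.resize(f["pixels"][c[1]-50:c[1]+40,c[0]-60:c[0]+60,::-1],None,fx=6,fy=6),alpha=1.8))
E
```

```text
t 14.83 p [474.6  77.2  75.1] rot [-180.   -0.   82.] q1,q6 [ 7.9 15.9] F [ 0.2 -0.7  0.3] w 26.6 gf 8.0
units dx dy dz [0.003 0.003 0.004] yaw 0.03
[376 233]
```

View pics/e.png

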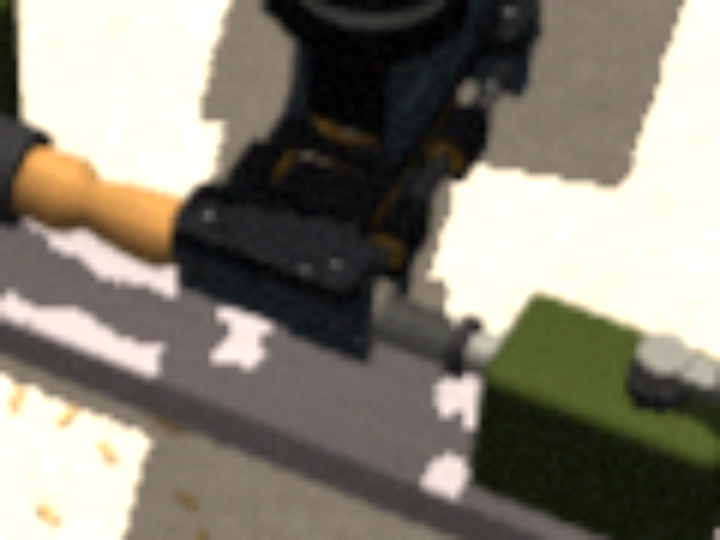

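The steel centre is exposed between the fingers' edge (375,310) and the flange (470,340), so the cap moved with the gripper. Lowering to tilt it.

Request:
{"fn": "send_rows", "kwargs": {"steps": [[[0,0,0.08,0,0],[0,0,0.08,0,0],[0,0,0.08,0,0],[0,0,0,0,0]]]}}

```text
time_s: 15.22
ee_pos: [475.6, 78.1, 65.9]
ee_rot: [179.9, -0.1, 82.0]
force: [2.2, 0.4, 3.3]
gripper_width: 26.9
gripper_force: 8.0
```

Request:
{"fn": "send_rows", "kwargs": {"steps": [[[0,0,0.05,0,0],[0,0,0.05,0,0],[0,0,0.04,0,0],[0,0,0,0,0],[0,0,0,0,0]]]}}

```text
time_s: 15.63
ee_pos: [475.5, 77.6, 60.2]
ee_rot: [179.9, -0.0, 82.1]
force: [1.4, -1.0, 1.0]
gripper_width: 27.1
gripper_force: 8.0
```

```bash
python3 go.py 474.7 77.3 60 81.8
```

```text
t 15.63 p [475.5  77.6  60.2] rot [179.9  -0.   82.1] q1,q6 [ 7.9 15.9] F [ 1.4 -1.   1. ] w 27.1 gf 8.0
units dx dy dz [-0.01  -0.018  0.006] yaw 0.04
```

Request:
{"fn": "send_rows", "kwargs": {"steps": [[[0,0,0,0,0],[-0.1,0,0,0,0],[-0.1,0,0,0,0],[-0.1,0,0,0,0],[0,0,-0.2,0,0]]], "squeeze": 15}}

```text
time_s: 16.05
ee_pos: [470.8, 64.5, 66.6]
ee_rot: [-179.7, 0.1, 82.0]
force: [0.8, -0.0, 0.2]
gripper_width: 26.6
gripper_force: 15.0
```

Request:
{"fn": "send_rows", "kwargs": {"steps": [[[0,0,-0.4,0,0],[0,0,-0.6,0,0],[0,0,-0.8,0,0],[0,0,-0.8,0,0],[0,0,-0.4,0,0]]]}}

```text
time_s: 16.47
ee_pos: [474.2, 65.5, 192.1]
ee_rot: [179.7, -0.1, 82.0]
force: [0.6, 0.7, 0.4]
gripper_width: 26.6
gripper_force: 15.0
```

Request:
{"fn": "send_rows", "kwargs": {"steps": [[[0,0,0,1,0],[0,0,0,1,0],[0,0,0,1,0],[0,0,0,1,0],[0,0,0,1,0]]]}}

```text
time_s: 16.88
ee_pos: [472.5, 65.4, 188.4]
ee_rot: [-180.0, -0.0, 47.3]
force: [0.3, -0.2, -0.3]
gripper_width: 26.6
gripper_force: 15.0
```

Request:
{"fn": "send_rows", "kwargs": {"steps": [[[0,0,0,1,0],[0,0,0,1,0],[0,0,0,1,0],[0,0,0,0,0],[0,0,0,0,0]]]}}

```text
time_s: 17.3
ee_pos: [472.7, 65.4, 188.2]
ee_rot: [-180.0, 0.0, 27.2]
force: [0.7, 0.9, -0.3]
gripper_width: 26.5
gripper_force: 15.0
```

```bash
python3 go.py 474.7 77.3 160 81.8
python3 - <<'E'
from workcell import env
from m import *
p=env.state()["ee_pos"]
f=env.grab_frame("scene");np.savez("scene2.npz",**f);c=proj(f,[p[0],p[1],p[2]+10]).astype(int);print(c)
cv2.imwrite("pics/f.png",cv2.convertScaleAbs(cv2.resize(f["pixels"][c[1]-45:c[1]+45,c[0]-60:c[0]+60,::-1],None,fx=6,fy=6),alpha=1.8))
E
```

```text
t 17.3 p [472.7  65.4 188.2] rot [-180.     0.    27.2] q1,q6 [ 6.5 69.3] F [ 0.7  0.9 -0.3] w 26.5 gf 15.0
units dx dy dz [ 0.182 -0.242  0.705] yaw -7.94
[370 197]
```

View pics/f.png

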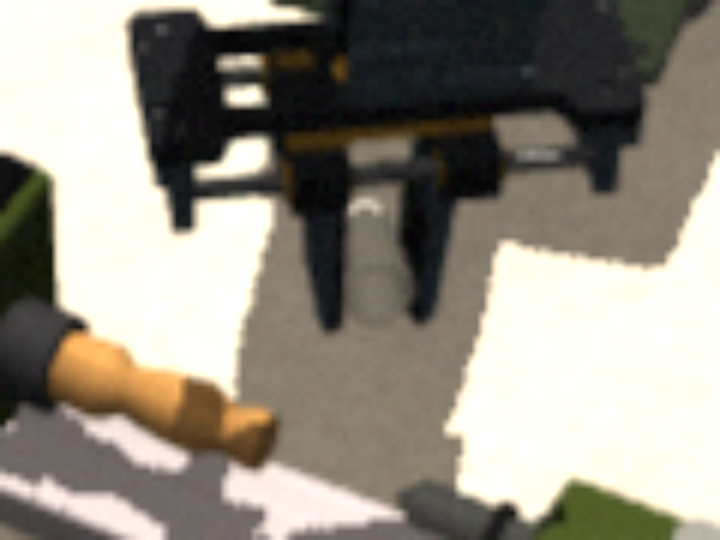

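The cap sits between the fingers with a round end at (382,290) and a bright spot at (367,205). I'll read its tilt from the depth rather than guess.

Run:
```python
from m import *
f=dict(np.load("scene2.npz"));P=cloud(f);yaw=np.radians(27.2);p=np.array([472.7,65.4,188.2])
X=np.array([np.cos(yaw),np.sin(yaw)]);Y=np.array([np.sin(yaw),-np.cos(yaw)])
a=(P[...,:2]-p[:2])@X;b=(P[...,:2]-p[:2])@Y;z=P[...,2]-p[2]
m=(abs(b)<12)&(abs(a)<50)&(z>-40)&(z<50)
for v in np.unique(np.where(m)[0]):
    r=m[v]
    print(v,r.sum(),"a",np.median(a[v][r]).round(1),"b",b[v][r].min().round(0),b[v][r].max().round(0),"z",np.median(z[v][r]).round(1),"rgb",np.median(f["pixels"][v][r],0))
```

```text
185 4 a -31.1 b -6.0 -0.0 z 21.3 rgb [110.  103.5  92. ]
186 6 a -28.3 b -12.0 1.0 z 21.4 rgb [104.5 100.5  90. ]
187 7 a -26.0 b -10.0 4.0 z 20.1 rgb [84. 79. 69.]
188 7 a -17.9 b -8.0 5.0 z 24.8 rgb [68. 65. 57.]
189 8 a -15.5 b -11.0 6.0 z 23.7 rgb [67.5 63.  56. ]
190 8 a -10.8 b -9.0 7.0 z 24.9 rgb [67.  63.5 56.5]
191 9 a -7.2 b -11.0 7.0 z 24.9 rgb [68. 62. 56.]
192 9 a -2.3 b -11.0 7.0 z 26.4 rgb [67. 63. 55.]
193 9 a 4.1 b -10.0 8.0 z 30.2 rgb [68. 64. 57.]
194 10 a 7.6 b -11.0 9.0 z 29.8 rgb [66.5 62.5 56. ]
195 9 a 7.7 b -11.0 10.0 z 28.0 rgb [68. 63. 55.]
196 10 a 13.0 b -10.0 10.0 z 29.0 rgb [61.5 58.  51. ]
197 10 a -7.0 b -12.0 10.0 z 4.9 rgb [62.  58.  51.5]
198 11 a -2.7 b -12.0 11.0 z 6.1 rgb [64. 60. 54.]
199 9 a -3.1 b -10.0 12.0 z 3.6 rgb [67. 62. 55.]
200 10 a 3.4 b -11.0 11.0 z 6.6 rgb [65.  61.  54.5]
201 10 a 5.9 b -11.0 11.0 z 5.8 rgb [65. 61. 55.]
202 10 a 10.7 b -10.0 11.0 z 7.2 rgb [65.  61.  53.5]
203 9 a 14.6 b -10.0 9.0 z 7.9 rgb [64. 60. 54.]
204 7 a 18.5 b -7.0 7.0 z 8.2 rgb [66. 61. 55.]
205 3 a 19.7 b -2.0 2.0 z 6.5 rgb [63. 60. 52.]
```

The depth shows the cap tilted only about 11° nose-down, and still held about 30 mm from the nose. I'll add tilt by catching the top of the nose under the fixed blank's end and raising. First I locate the blank's end.

Run:
```python
from m import *
u=np.array([.1426,.9898]);x=np.array([.9898,-.1426]);o=np.array([469.6,47.2])
for n in("top1","scene1","top0"):
    f=dict(np.load(n+".npz"));P=cloud(f);h=cv2.cvtColor(f["pixels"],cv2.COLOR_RGB2HSV)
    a=(P[...,:2]-o)@x;b=(P[...,:2]-o)@u;z=P[...,2]
    m=(abs(a)<16)&(z>78)&(z<103)&(h[...,0]<22)&(h[...,1]>95)&(b>-60)&(b<15)
    print(n,np.sort(b[m])[-12:].round(1),[ (k,np.percentile(z[m&(b>k)&(b<k+6)],95).round(1)) for k in range(-50,-20,6)])
```

```text
top1 [-25.3 -25.1 -24.6 -24.5 -24.4 -24.3 -24.  -24.  -23.7 -23.6 -23.3 -23. ] [(-50, np.float64(100.3)), (-44, np.float64(97.5)), (-38, np.float64(99.3)), (-32, np.float64(100.8)), (-26, np.float64(99.5))]
scene1 [-23.8 -23.7 -23.6 -23.6 -23.4 -23.3 -23.2 -23.2 -23.1 -23.1 -22.8 -22.1] [(-50, np.float64(100.0)), (-44, np.float64(97.5)), (-38, np.float64(97.4)), (-32, np.float64(98.6)), (-26, np.float64(98.0))]
top0 [-25.8 -25.6 -25.4 -25.1 -24.7 -24.6 -24.4 -24.3 -24.  -24.  -23.6 -23.3] [(-50, np.float64(97.9)), (-44, np.float64(98.0)), (-38, np.float64(96.2)), (-32, np.float64(98.5)), (-26, np.float64(99.9))]
```

Request:
{"fn": "send_rows", "kwargs": {"steps": [[[0,0,0,-1,0],[0,0,0,-1,0],[0,0,0,-1,0],[0,0,0,-1,0],[0,0,0,-1,0]]], "squeeze": 10}}

```text
time_s: 17.77
ee_pos: [472.8, 65.4, 188.0]
ee_rot: [-180.0, -0.0, 61.9]
force: [-0.3, 0.2, -0.2]
gripper_width: 26.9
gripper_force: 10.0
```

Request:
{"fn": "send_rows", "kwargs": {"steps": [[[0,0,0,-1,0],[0,0,0,-1,0],[0,0,0,-0.95,0],[0,0,0,0,0]]]}}

```text
time_s: 18.1
ee_pos: [472.7, 65.4, 188.0]
ee_rot: [-180.0, -0.0, 81.9]
force: [-0.7, 0.2, -0.9]
gripper_width: 26.6
gripper_force: 10.0
```

```bash
python3 go.py 474.5 73 46 81.8
```

```text
t 18.1 p [472.7  65.4 188. ] rot [-180.    -0.    81.9] q1,q6 [ 6.5 14.6] F [-0.7  0.2 -0.9] w 26.6 gf 10.0
units dx dy dz [0.194 0.017 3.55 ] yaw 0.01
```

Request:
{"fn": "send_rows", "kwargs": {"steps": [[[-0.11,-0.01,0.5,0,0],[0,0,0.8,0,0],[0,0,0.8,0,0],[0,0,0.6,0,0],[0,0,0.4,0,0]]]}}

```text
time_s: 18.52
ee_pos: [470.3, 61.0, 61.7]
ee_rot: [-179.8, 0.0, 81.6]
force: [0.1, -1.0, -0.6]
gripper_width: 26.8
gripper_force: 10.0
```

Request:
{"fn": "send_rows", "kwargs": {"steps": [[[0,0,0.3,0,0],[0,0,0.15,0,0],[0,0,0,0,0],[0,0,0,0,0]]]}}

```text
time_s: 18.85
ee_pos: [472.2, 61.2, 46.3]
ee_rot: [180.0, -0.0, 81.6]
force: [-0.2, -0.2, 0.5]
gripper_width: 26.9
gripper_force: 10.0
```

```bash
python3 go.py 470.7 49.5 46 81.8
```

```text
t 18.85 p [472.2  61.2  46.3] rot [180.   -0.   81.6] q1,q6 [ 6.  14.3] F [-0.2 -0.2  0.5] w 26.9 gf 10.0
units dx dy dz [-0.296  0.005  0.006] yaw -0.02
```

Request:
{"fn": "send_rows", "kwargs": {"steps": [[[-0.15,0,0,0,0],[-0.145,0,0,0,0],[0,0,0,0,0],[0,0,-0.1,0,0],[0,0,-0.1,0,0]]]}}

```text
time_s: 19.27
ee_pos: [469.9, 49.3, 54.2]
ee_rot: [-180.0, -0.0, 81.6]
force: [-0.6, 1.0, -5.2]
gripper_width: 26.9
gripper_force: 10.0
```

Request:
{"fn": "send_rows", "kwargs": {"steps": [[[0,0,-0.07,0,0],[0,0,-0.06,0,0],[0,0,-0.06,0,0],[0,0,-0.06,0,0],[0,0,0,0,0]]]}}

```text
time_s: 19.68
ee_pos: [470.2, 49.8, 64.3]
ee_rot: [180.0, -0.0, 81.7]
force: [-1.3, 1.3, -2.2]
gripper_width: 26.5
gripper_force: 10.0
```

```bash
python3 go.py 470.7 49.5 64 81.8
```

```text
t 19.68 p [470.2  49.8  64.3] rot [180.   -0.   81.7] q1,q6 [ 4.6 12.9] F [-1.3  1.3 -2.2] w 26.5 gf 10.0
units dx dy dz [-0.005  0.014  0.008] yaw -0.02
```

Request:
{"fn": "send_rows", "kwargs": {"steps": [[[0,0,0.15,0,0],[0.12,0,0,0,0],[0.12,0,0,0,0],[0,0,0,0,0],[0,0,-0.1,0,0]]], "squeeze": 15}}

```text
time_s: 20.1
ee_pos: [471.3, 59.3, 61.6]
ee_rot: [-179.9, 0.0, 81.7]
force: [0.1, -0.9, -0.3]
gripper_width: 26.4
gripper_force: 15.0
```

Request:
{"fn": "send_rows", "kwargs": {"steps": [[[0,0,-0.4,0,0],[0,0,-0.8,0,0],[0,0,-0.8,0,0],[0,0,-0.8,0,0],[0,0,-0.5,0,0]]]}}

```text
time_s: 20.52
ee_pos: [472.8, 59.1, 197.7]
ee_rot: [179.7, -0.1, 81.7]
force: [0.6, -0.3, -0.0]
gripper_width: 26.5
gripper_force: 15.0
```

Request:
{"fn": "send_rows", "kwargs": {"steps": [[[0,0,0,1,0],[0,0,0,1,0],[0,0,0,1,0],[0,0,0,1,0],[0,0,0,1,0]]]}}

```text
time_s: 20.93
ee_pos: [471.5, 58.9, 194.4]
ee_rot: [180.0, -0.0, 47.0]
force: [0.0, -0.1, -0.5]
gripper_width: 26.7
gripper_force: 15.0
```

Request:
{"fn": "send_rows", "kwargs": {"steps": [[[0,0,0,1,0],[0,0,0,1,0],[0,0,0,1,0],[0,0,0,1,0],[0,0,0,1,0]]]}}

```text
time_s: 21.35
ee_pos: [471.5, 59.0, 194.3]
ee_rot: [180.0, -0.0, 12.6]
force: [1.2, 0.1, 0.6]
gripper_width: 26.9
gripper_force: 15.0
```

Request:
{"fn": "send_rows", "kwargs": {"steps": [[[0,0,0,1,0],[0,0,0,1,0],[0,0,0,1,0],[0,0,0,1,0],[0,0,0,0.9,0]]]}}

```text
time_s: 21.77
ee_pos: [471.5, 58.9, 194.3]
ee_rot: [-180.0, -0.0, -21.1]
force: [-0.7, 0.7, -0.2]
gripper_width: 26.6
gripper_force: 15.0
```

Request:
{"fn": "send_rows", "kwargs": {"steps": [[[0,0,0,0,0],[0,0,0,0,0],[0,0,0,0,0]]]}}

```text
time_s: 22.02
ee_pos: [471.6, 59.0, 194.1]
ee_rot: [-180.0, -0.0, -20.6]
force: [0.1, -0.4, 0.4]
gripper_width: 26.7
gripper_force: 15.0
```

```bash
cat > tilt.py <<'E'
from m import *
from workcell import env
s=env.state();p=s["ee_pos"];yaw=np.radians(s["ee_rot"][2]);print(p.round(1),s["ee_rot"][2].round(1),"F",s["force"].round(1),"w",s["gripper_width"])
X=np.array([np.cos(yaw),np.sin(yaw)]);Y=np.array([np.sin(yaw),-np.cos(yaw)])
for n in("scene","top"):
    f=env.grab_frame(n);np.savez(n+"3.npz",**f);P=cloud(f)
    a=(P[...,:2]-p[:2])@X;b=(P[...,:2]-p[:2])@Y;z=P[...,2]-p[2]
    m=(abs(b)<11)&(abs(a)<50)&(z>-40)&(z<45)
    for v in np.unique(np.where(m)[0]):
        r=m[v];print(n,v,r.sum(),"a",np.median(a[v][r]).round(1),"b",b[v][r].min().round(0),b[v][r].max().round(0),"z",np.median(z[v][r]).round(1),"rgb",np.median(f["pixels"][v][r],0).astype(int))
E
python3 tilt.py
```

```text
[471.6  59.  194.1] -20.6 F [ 0.1 -0.4  0.4] w 26.70453193776322
scene 185 1 a -7.3 b 10.0 10.0 z 30.5 rgb [6 6 8]
scene 188 1 a 13.5 b 11.0 11.0 z 35.5 rgb [ 9 10  9]
scene 189 7 a 2.2 b 1.0 10.0 z 28.2 rgb [48 45 39]
scene 190 7 a 4.8 b -4.0 9.0 z 27.3 rgb [55 52 45]
scene 191 8 a 3.7 b -6.0 11.0 z 22.2 rgb [48 45 40]
scene 192 5 a 3.8 b -7.0 10.0 z 17.0 rgb [44 42 37]
scene 193 4 a 6.9 b -9.0 11.0 z 17.6 rgb [45 43 39]
scene 194 9 a 1.4 b 9.0 11.0 z 7.9 rgb [49 46 40]
scene 195 9 a 4.5 b 8.0 11.0 z 8.4 rgb [53 50 44]
scene 196 9 a 4.5 b 7.0 10.0 z 5.3 rgb [57 53 47]
scene 197 9 a 6.3 b 4.0 8.0 z 4.4 rgb [60 56 49]
scene 198 8 a 9.4 b 2.0 6.0 z 5.9 rgb [61 58 51]
scene 199 6 a 13.9 b -11.0 3.0 z 7.4 rgb [64 59 52]
scene 200 5 a 17.5 b -10.0 -1.0 z 11.6 rgb [66 61 55]
```

The rim's top is at (a≈4, z≈28) and its bottom at (a≈18, z≈8) relative to the TCP, so the tilt is now about 38°. Next I locate the cup precisely from the first frames, with the known 40° axis and 41 mm outside diameter.

Run:
```python
from m import *
from scipy.optimize import least_squares
c40,s40=np.cos(np.radians(40)),np.sin(np.radians(40))
h0=np.array([635.,100.8]);allp=[]
for n in("top0","scene0"):
    f=dict(np.load(n+".npz"));P=cloud(f);h=cv2.cvtColor(f["pixels"],cv2.COLOR_RGB2HSV)
    m=(h[...,0]<15)&(h[...,1]>100)&(np.hypot(P[...,0]-h0[0],P[...,1]-h0[1])<60)&(P[...,2]>22)
    p=P[m]-[h0[0],h0[1],0]
    for psi in(-18,-20.5,-23):
        th=np.radians(psi);X=p[:,0]*np.cos(th)+p[:,1]*np.sin(th);Y=-p[:,0]*np.sin(th)+p[:,1]*np.cos(th)
        # fit: cup outer surface & mouth ring: points with z>58
        def res(v):
            dX=X-v[0];dz=p[:,2]-56;s=dX*c40+dz*s40;t=-dX*s40+dz*c40;r=np.hypot(t,Y-v[1])
            d=np.stack([abs(r-20.5)+np.maximum(0,abs(s-8)-12),abs(s-20)+np.maximum(0,abs(r-18.2)-2.3),abs(r-16)+np.maximum(0,abs(s-10)-10),abs(s)+np.maximum(0,r-16)]).min(0)
            return d
        k=p[:,2]>56
        best=min((least_squares(lambda v:res(v)[k],[x0,0],loss="soft_l1",f_scale=2) for x0 in(-15,-8,0,8)),key=lambda r:r.cost)
        print(n,psi,k.sum(),best.x.round(1),round(best.cost,1))
    th=np.radians(-20.5);X=p[:,0]*np.cos(th)+p[:,1]*np.sin(th);Y=-p[:,0]*np.sin(th)+p[:,1]*np.cos(th)
    for z in range(30,92,4):
        q=(p[:,2]>z)&(p[:,2]<=z+4)
        if q.sum():print(n,z,q.sum(),"X",np.percentile(X[q],[3,50,97]).round(1),"Y",np.percentile(Y[q],[3,50,97]).round(1))
```

```text
top0 -18 249 [-3.8 -0.4] 523.0
top0 -20.5 249 [-3.8 -0.3] 525.3
top0 -23 249 [-3.8 -0.3] 530.6
top0 30 2 X [-17.5 -17.1 -16.8] Y [-13.6  -3.4   6.8]
top0 34 4 X [-18.2 -17.4 -14.5] Y [-15.2  -6.5   8.1]
top0 38 7 X [-17.9 -17.3   3.6] Y [-14.6   1.9  10.1]
top0 42 12 X [-17.3 -13.   12.2] Y [-14.4   1.8  13.4]
top0 46 15 X [-17.3   8.4  10.7] Y [-15.    0.   10.5]
top0 50 40 X [-12.5  14.1  20.9] Y [-9.6 -1.4 11.5]
top0 54 34 X [ 7.  16.6 27.6] Y [-13.7  -0.1  12.5]
top0 58 37 X [-12.4  19.1  29.9] Y [-18.6   2.5  16.1]
top0 62 25 X [-16.3   8.8  31. ] Y [-20.6  -3.7  17.9]
top0 66 36 X [-19.1 -12.4  30. ] Y [-19.5  -7.6  16.9]
top0 70 46 X [-18.5  -9.6   9. ] Y [-19.6  -4.   15.8]
top0 74 46 X [-16.5  -7.8   4. ] Y [-16.4  -3.8  15.2]
top0 78 30 X [-8.1 -3.1  2.9] Y [-12.3   1.4  13.9]
top0 82 16 X [-8.9 -3.1  0.1] Y [-9.4 -0.6 10.8]
scene0 -18 189 [-2.3 -1.5] 414.5
scene0 -20.5 189 [-2.4 -1.4] 412.4
scene0 -23 189 [-2.5 -1.3] 414.5
scene0 30 9 X [-15.   -0.2   7.1] Y [ 9.7 12.3 13.8]
scene0 34 8 X [-8.1  4.4  7.2] Y [ 6.8 11.8 14.8]
scene0 38 8 X [-12.4   0.9   6.9] Y [-0.3 11.1 13.5]
scene0 42 10 X [-2.9  2.1  7.4] Y [-16.5  -6.7  11.9]
scene0 46 28 X [-2.5  3.4  9.3] Y [-15.4  -3.8  14.6]
scene0 50 33 X [-5.4  2.3 18.2] Y [-19.4  -6.9   7.7]
scene0 54 51 X [-8.1  2.4 23.6] Y [-16.1  -4.   17.6]
scene0 58 39 X [-11.5   1.6  28.3] Y [-18.1  -6.5  18.5]
scene0 62 38 X [-8.8 13.8 34.5] Y [-18.1   2.5  18.1]
scene0 66 18 X [-14.7   0.9  23.3] Y [-18.2  14.4  18.2]
scene0 70 16 X [-16.    2.7  12.3] Y [-17.5   8.4  17.5]
scene0 74 26 X [-12.7  -0.5   9.4] Y [-16.   10.5  17.5]
scene0 78 18 X [-7.8 -1.9  0.7] Y [-9.2  2.5 12.2]
scene0 82 10 X [-2.6 -0.2  3.5] Y [-5.5  3.2 10.3]
```

The two views agree: the cup floor is at about (632.5, 101), mouth heading −20.5°, and the tongue tip appears where that predicts. Moving to stand off along the cup's axis.

Request:
{"fn": "send_rows", "kwargs": {"steps": [[[0.4,-0.2,0,0,0],[0.8,-0.4,0,0,0],[0.8,-0.4,0,0,0],[0.8,-0.4,0,0,0],[0.8,-0.4,0,0,0]]]}}

```text
time_s: 22.53
ee_pos: [633.2, 75.4, 194.0]
ee_rot: [-180.0, -0.0, -20.7]
force: [0.0, 0.5, -0.0]
gripper_width: 26.6
gripper_force: 15.0
```

Request:
{"fn": "send_rows", "kwargs": {"steps": [[[0.8,-0.4,0.3,0,0],[0.4,-0.21,0.5,0,0],[0,0,0.6,0,0],[0,0,0.5,0,0],[0,0,0.3,0,0]]]}}

```text
time_s: 22.95
ee_pos: [684.2, 81.0, 102.6]
ee_rot: [179.9, 0.2, -20.7]
force: [-0.5, 1.3, -0.6]
gripper_width: 26.7
gripper_force: 15.0
```

Request:
{"fn": "send_rows", "kwargs": {"steps": [[[0,0,0,0,0],[0,0,0,0,0],[0,0,0,0,0]]]}}

```text
time_s: 23.2
ee_pos: [686.2, 81.2, 107.7]
ee_rot: [-179.9, -0.1, -20.7]
force: [0.2, 0.4, -0.2]
gripper_width: 26.9
gripper_force: 15.0
```

```bash
python3 go.py 685.3 81.5 92.2 -20.5; python3 tilt.py|grep -v "^top"
python3 - <<'E'
from m import *
f=dict(np.load("scene3.npz"));c=proj(f,[660,90,85]).astype(int);print(c)
cv2.imwrite("pics/g.png",cv2.convertScaleAbs(cv2.resize(f["pixels"][c[1]-40:c[1]+35,c[0]-50:c[0]+50,::-1],None,fx=8,fy=8),alpha=1.8))
E
```

```text
t 23.2 p [686.2  81.2 107.7] rot [-1.799e+02 -1.000e-01 -2.070e+01] q1,q6 [  5.8 116.5] F [ 0.2  0.4 -0.2] w 26.9 gf 15.0
units dx dy dz [-0.024 -0.     0.387] yaw -0.04
[686.2  81.2 107.7] -20.7 F [ 0.2  0.4 -0.2] w 26.921639808758627
scene 286 3 a 8.6 b 5.0 9.0 z 30.1 rgb [43 40 36]
scene 287 5 a 6.6 b -0.0 11.0 z 22.7 rgb [47 45 40]
scene 288 3 a 7.6 b -2.0 10.0 z 23.5 rgb [48 46 41]
scene 289 8 a 2.5 b -6.0 11.0 z 10.2 rgb [50 46 42]
scene 290 7 a 0.9 b 9.0 11.0 z 4.9 rgb [55 52 46]
scene 291 9 a 7.3 b 7.0 10.0 z 8.1 rgb [58 54 48]
scene 292 10 a 6.4 b 4.0 10.0 z 6.2 rgb [61 57 51]
scene 293 10 a 7.5 b 2.0 9.0 z 4.6 rgb [64 60 53]
scene 294 9 a 6.9 b -0.0 6.0 z 2.9 rgb [65 62 55]
scene 295 8 a 13.1 b -1.0 5.0 z 7.2 rgb [66 63 55]
scene 296 6 a 15.7 b -4.0 2.0 z 8.3 rgb [65 61 55]
scene 297 6 a 18.5 b -11.0 -2.0 z 11.7 rgb [66 63 56]
[353 291]
```

View pics/g.png

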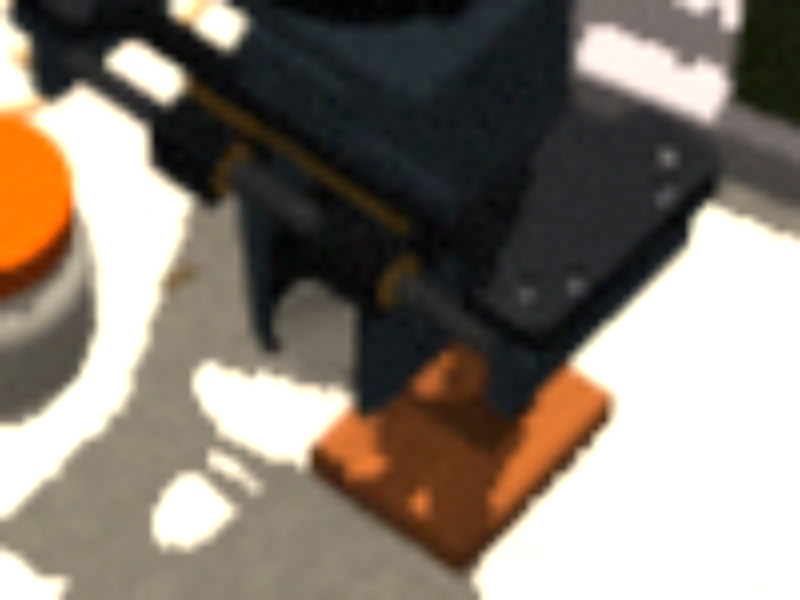

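The cap's open rim shows between the fingers at (310,310), in front of the cup and post at (450,380). The tub is clear on the left. Lowering to the axis line, then moving in along it.

Request:
{"fn": "send_rows", "kwargs": {"steps": [[[-0.02,0,0.2,0,0],[0,0,0.18,0,0],[0,0,0,0,0],[0,0,0,0,0],[0,0,0,0,0]]]}}

```text
time_s: 23.72
ee_pos: [684.5, 81.3, 90.6]
ee_rot: [180.0, 0.0, -20.8]
force: [1.0, -0.2, 0.0]
gripper_width: 26.7
gripper_force: 15.0
```

```bash
python3 go.py 663.8 89.5 72.9 -20.5
```

```text
t 23.72 p [684.5  81.3  90.6] rot [180.    0.  -20.8] q1,q6 [  5.8 116.6] F [ 1.  -0.2  0. ] w 26.7 gf 15.0
units dx dy dz [-0.556 -0.007  0.442] yaw -0.04
```

Request:
{"fn": "send_rows", "kwargs": {"steps": [[[-0.14,0,0.11,0,0],[-0.14,0,0.11,0,0],[0,0,0,0,0],[0,0,0,0,0]]]}}

```text
time_s: 24.05
ee_pos: [673.3, 85.5, 81.5]
ee_rot: [180.0, 0.1, -20.7]
force: [-1.1, 0.2, 0.2]
gripper_width: 26.6
gripper_force: 15.0
```

Request:
{"fn": "send_rows", "kwargs": {"steps": [[[-0.07,0,0.055,0,0],[-0.07,0,0.055,0,0],[0,0,0,0,0]]]}}

```text
time_s: 24.3
ee_pos: [668.0, 87.5, 77.1]
ee_rot: [180.0, 0.1, -20.8]
force: [-0.2, 0.8, 0.8]
gripper_width: 26.7
gripper_force: 15.0
```

Request:
{"fn": "send_rows", "kwargs": {"steps": [[[-0.07,0,0.055,0,0],[-0.07,0,0.055,0,0],[0,0,0,0,0],[0,0,0,0,0]]]}}

```text
time_s: 24.63
ee_pos: [663.7, 88.7, 72.6]
ee_rot: [180.0, -0.0, -20.8]
force: [2.3, -3.9, -3.1]
gripper_width: 26.7
gripper_force: 15.0
```

```bash
python3 go.py 663.8 89.5 72.9 -20.5;python3 tilt.py|grep -v "^top"
```

```text
t 24.63 p [663.7  88.7  72.6] rot [180.   -0.  -20.8] q1,q6 [  6.7 117.4] F [ 2.3 -3.9 -3.1] w 26.7 gf 15.0
units dx dy dz [-0.005 -0.021 -0.007] yaw -0.04
[663.7  88.7  72.6] -20.8 F [ 2.3 -3.9 -3.1] w 26.69841539412585
scene 289 4 a 8.8 b 4.0 10.0 z 29.8 rgb [40 38 33]
scene 290 2 a 3.0 b 10.0 10.0 z 17.3 rgb [52 48 42]
scene 291 3 a 7.0 b -5.0 10.0 z 23.4 rgb [50 47 41]
scene 292 8 a 1.6 b -7.0 11.0 z 8.6 rgb [51 49 43]
scene 293 8 a 3.2 b 8.0 10.0 z 7.7 rgb [56 52 47]
scene 294 9 a 6.5 b 6.0 10.0 z 5.9 rgb [60 56 49]
scene 295 9 a 7.6 b 4.0 9.0 z 6.7 rgb [63 59 51]
scene 296 9 a 8.8 b 1.0 8.0 z 5.2 rgb [64 60 53]
scene 297 8 a 10.7 b -1.0 5.0 z 5.4 rgb [66 61 54]
scene 298 8 a 14.6 b -11.0 4.0 z 9.5 rgb [65 61 54]
scene 299 5 a 19.3 b -7.0 1.0 z 10.8 rgb [66 62 55]
scene 300 5 a 18.0 b -9.0 -3.0 z 11.1 rgb [62 54 46]
scene 301 3 a -24.7 b -10.0 -5.0 z -38.7 rgb [27 14  6]
```

Contact of about 5 N: the nose is touching the top and one side of the well. I'll nudge down and sideways to relieve it, then continue.

Request:
{"fn": "send_rows", "kwargs": {"steps": [[[0,0.03,0.03,0,0],[0,0.03,0,0,0],[0,0,0,0,0],[0,0,0,0,0]]]}}

```text
time_s: 25.07
ee_pos: [662.3, 87.8, 71.7]
ee_rot: [-179.9, 0.1, -20.8]
force: [0.5, 1.5, -3.1]
gripper_width: 26.8
gripper_force: 15.0
```

```bash
python3 go.py
```

```text
t 25.07 p [662.3  87.8  71.7] rot [-1.799e+02  1.000e-01 -2.080e+01] q1,q6 [  6.5 117.3] F [ 0.5  1.5 -3.1] w 26.8 gf 15.0
```

Request:
{"fn": "send_rows", "kwargs": {"steps": [[[0,-0.01,0.04,0,0],[0,0,0,0,0],[0,0,0,0,0]]]}}

```text
time_s: 25.32
ee_pos: [662.5, 87.5, 70.4]
ee_rot: [180.0, 0.0, -20.7]
force: [-0.2, 0.5, -0.0]
gripper_width: 26.8
gripper_force: 15.0
```

Request:
{"fn": "send_rows", "kwargs": {"steps": [[[-0.06,0,0.05,0,0],[0,0,0,0,0],[0,0,0,0,0]]]}}

```text
time_s: 25.57
ee_pos: [661.5, 88.1, 69.2]
ee_rot: [-180.0, -0.1, -20.8]
force: [1.9, -0.9, 1.9]
gripper_width: 26.4
gripper_force: 16.5
```

```bash
python3 go.py
```

```text
t 25.57 p [661.5  88.1  69.2] rot [-1.80e+02 -1.00e-01 -2.08e+01] q1,q6 [  6.6 117.4] F [ 1.9 -0.9  1.9] w 26.4 gf 16.5
```

The nose is about 6 mm from the floor and the fingertips are nearly at the cup's face. I'll release, back off along the axis, and regrip near the rim for the final push.

Request:
{"fn": "send_rows", "kwargs": {"steps": [[[0.02,0,-0.02,0,0.4],[0,0,0,0,0.4],[0,0,0,0,0.4],[0,0,0,0,0.4]]]}}

```text
time_s: 25.9
ee_pos: [660.9, 88.2, 68.8]
ee_rot: [180.0, 0.1, -20.8]
force: [-0.8, 0.2, 0.8]
gripper_width: 36.7
gripper_force: 0.2
```

Request:
{"fn": "send_rows", "kwargs": {"steps": [[[0.12,0,-0.1,0,0.4],[0.12,0,-0.1,0,0.4],[0,0,0,0,0.4],[0,0,0,0,0.4]]]}}

```text
time_s: 26.23
ee_pos: [670.9, 84.4, 77.5]
ee_rot: [-180.0, -0.0, -20.8]
force: [0.5, -0.1, 0.6]
gripper_width: 36.2
gripper_force: 0.0
```

```bash
python3 go.py;python3 tilt.py|grep -v "^top"
```

```text
t 26.23 p [670.9  84.4  77.5] rot [-180.    -0.   -20.8] q1,q6 [  6.2 117. ] F [ 0.5 -0.1  0.6] w 36.2 gf 0.0
[670.9  84.4  77.5] -20.8 F [ 0.5 -0.1  0.6] w 36.228255004093846
scene 291 2 a -6.1 b 11.0 11.0 z 5.8 rgb [40 39 35]
scene 292 3 a -7.6 b 10.0 10.0 z 0.8 rgb [45 43 38]
scene 293 6 a -8.3 b 8.0 10.0 z -2.7 rgb [55 52 45]
scene 294 6 a -5.1 b 6.0 10.0 z -2.4 rgb [60 55 49]
scene 295 6 a -3.6 b 3.0 7.0 z -2.1 rgb [61 58 51]
scene 296 5 a -2.2 b 3.0 5.0 z -2.1 rgb [63 59 52]
scene 297 5 a -0.3 b 0.0 3.0 z -2.5 rgb [66 61 55]
scene 298 4 a 3.0 b -4.0 2.0 z -0.6 rgb [64 60 53]
scene 299 3 a 2.5 b -7.0 -3.0 z 0.3 rgb [76 63 52]
scene 300 1 a -33.7 b -11.0 -11.0 z -38.7 rgb [23 15 10]
```

On release the cap appears to have slid nearly home, with its lower rim at s≈47. I'll back away and measure it clearly.

Request:
{"fn": "send_rows", "kwargs": {"steps": [[[0.4,0,-0.3,0,0.4],[0.6,0,-0.6,0,0.4],[0.3,0,-0.8,0,0.4],[0,0,-0.8,0,0.4],[0,0,-0.8,0,0.4]]]}}

```text
time_s: 26.75
ee_pos: [719.1, 65.7, 209.7]
ee_rot: [180.0, 0.1, -20.8]
force: [-0.2, -0.4, 0.2]
gripper_width: 36.2
gripper_force: 0.0
```

Request:
{"fn": "send_rows", "kwargs": {"steps": [[[0,0.8,-0.8,0,0.4],[0,0.9,-0.5,0,0.4],[0,0.9,0,0,0.4],[0,0.9,0,0,0.4],[0,0.5,0,0,0.4]]]}}

```text
time_s: 27.17
ee_pos: [661.5, -84.4, 259.3]
ee_rot: [179.9, -0.0, -20.9]
force: [1.3, 0.2, 0.5]
gripper_width: 36.5
gripper_force: 0.0
```

```bash
cat > cap.py <<'E'
from m import *
from workcell import env
from scipy.optimize import least_squares
import sys
c40,s40=np.cos(np.radians(40)),np.sin(np.radians(40));c=np.array([631.9,101.1,56]);th=np.radians(-20.5)
ims=[]
for n in("scene","top"):
    f=env.grab_frame(n);np.savez(n+"9.npz",**f);P=cloud(f)-c;h=cv2.cvtColor(f["pixels"],cv2.COLOR_RGB2HSV)
    X=P[...,0]*np.cos(th)+P[...,1]*np.sin(th);Y=-P[...,0]*np.sin(th)+P[...,1]*np.cos(th);z=P[...,2]
    s=X*c40+z*s40;t=-X*s40+z*c40
    near=(abs(X)<70)&(abs(Y)<35)&(z>-15)&(z<70)
    m=near&(h[...,1]<80)
    print(n,m.sum(),"s",np.percentile(s[m],[1,10,50,90,97,100]).round(1),"t",np.percentile(t[m],[2,50,98]).round(1),"Y",np.percentile(Y[m],[2,50,98]).round(1))
    for k in range(14,58,4):
        q=m&(s>k)&(s<=k+4)
        if q.sum()>2:print("  s",k,q.sum(),"t",np.percentile(t[q],[5,50,95]).round(1),"Y",np.percentile(Y[q],[5,50,95]).round(1))
    e=proj(f,c+[20,-5,20]).astype(int);ims.append(cv2.resize(f["pixels"][e[1]-40:e[1]+35,e[0]-50:e[0]+50,::-1],(400,300)))
cv2.imwrite("pics/h.png",cv2.convertScaleAbs(np.hstack(ims),alpha=1.8))
E
python3 go.py; python3 cap.py
```

```text
t 27.17 p [661.5 -84.4 259.3] rot [179.9  -0.  -20.9] q1,q6 [ -8.2 102.7] F [1.3 0.2 0.5] w 36.5 gf 0.0
scene 211 s [ 3.  14.1 34.4 49.  52.5 54.5] t [-13.4   0.3  15.1] Y [-15.4   0.2  12.9]
  s 14 17 t [-11.7   9.2  14.5] Y [-16.    1.   11.4]
  s 18 16 t [-11.    3.   12.7] Y [-19.4   1.   13.4]
  s 22 17 t [-13.9  -1.7  12.4] Y [-11.5   1.9  12.6]
  s 26 19 t [-11.2   0.4  12.7] Y [-13.7   3.2  12.3]
  s 30 16 t [-13.7  -3.9  11.7] Y [-11.5   1.   11.9]
  s 34 23 t [-11.7   1.5  12.6] Y [-12.8  -0.9  12.2]
  s 38 19 t [-12.8  -5.2  12.2] Y [-11.2  -1.2  11.7]
  s 42 23 t [-12.8  -1.3  11.8] Y [-12.6   0.2  12.1]
  s 46 27 t [-13.2  -2.9  11.7] Y [-12.3  -2.5  12.2]
  s 50 12 t [-13.    2.   11.2] Y [-11.3   3.1  12.2]
  s 54 3 t [ 4.7  5.6 12.8] Y [-8.6  3.1 12.7]
top 234 s [16.3 19.5 37.7 47.9 49.6 51.3] t [-14.2   8.5  16.4] Y [-12.9  -0.3  13. ]
  s 14 15 t [ 0.7  8.4 12.7] Y [-10.8   0.4  12.8]
  s 18 19 t [ 3.9 10.5 17.9] Y [-11.6  -0.8  12.8]
  s 22 18 t [ 4.3 10.5 14.3] Y [-12.   -0.2   9.5]
  s 26 22 t [ 4.4 10.5 16. ] Y [-11.5  -0.1  12.2]
  s 30 21 t [ 5.6  9.8 14.9] Y [-12.3  -2.7   7.8]
  s 34 22 t [-2.9  8.5 13.5] Y [-12.4  -2.4  11.8]
  s 38 26 t [-11.1   8.   14.5] Y [-12.1  -0.4   9.7]
  s 42 38 t [-14.1   3.5  13.4] Y [-12.1   0.8  10.1]
  s 46 47 t [-13.2   2.5  12.9] Y [-11.6   1.   12.6]
  s 50 5 t [-10.7  -0.6  12.4] Y [-12.1  -3.1   6.1]
```

View pics/h.png

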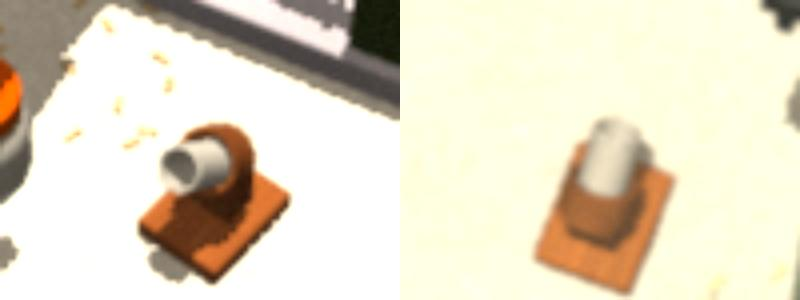

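The cap is seated in the cup, open end out: scene half at (195,165), top half at (610,155). Its rim measures 49–51 mm from the floor against 48 mm when home, so I'll press it gently. For that I use closed fingers turned 90°, so they bear across the rim.

Request:
{"fn": "send_rows", "kwargs": {"steps": [[[0,0,0,-1,0],[0,0,0,-1,0],[0,0,0,-1,0],[0,0,0,-1,0],[0,0,0,-1,0]]]}}

```text
time_s: 27.68
ee_pos: [663.3, -79.8, 258.2]
ee_rot: [-179.9, 0.0, 14.0]
force: [-0.5, -0.3, 0.1]
gripper_width: 5.9
gripper_force: 0.0
```

Request:
{"fn": "send_rows", "kwargs": {"steps": [[[0,0,0,-1,0],[0,0,0,-1,0],[0,0,0,-1,0],[0,0,0,-1,0],[0,0,0,-1,0]]]}}

```text
time_s: 28.1
ee_pos: [663.4, -79.7, 258.2]
ee_rot: [-179.9, -0.0, 48.4]
force: [-0.4, 0.2, 0.5]
gripper_width: 0.3
gripper_force: 0.0
```

Request:
{"fn": "send_rows", "kwargs": {"steps": [[[0,0,0,-1,0],[0,0,0,-1,0],[0,0,0,-1,0],[0,0,0,-0.15,0],[0,0,0,0,0]]]}}

```text
time_s: 28.52
ee_pos: [663.3, -80.2, 258.3]
ee_rot: [-180.0, -0.0, 69.6]
force: [-0.6, 0.0, 0.1]
gripper_width: 0.5
gripper_force: 0.0
```

```bash
python3 go.py 695.5 77.6 88 69.5
```

```text
t 28.52 p [663.3 -80.2 258.3] rot [-180.    -0.    69.6] q1,q6 [-7.9 12.5] F [-0.6  0.   0.1] w 0.5 gf 0.0
units dx dy dz [ 3.977 -0.622  4.257] yaw 0.01
```

Request:
{"fn": "send_rows", "kwargs": {"steps": [[[0.8,-0.12,0,0,0],[0.8,-0.13,0,0,0],[0.8,-0.12,0,0,0],[0.8,-0.13,0,0,0],[0.78,-0.12,0.5,0,0]]]}}

```text
time_s: 28.93
ee_pos: [697.5, 79.1, 242.7]
ee_rot: [179.6, -0.2, 69.5]
force: [0.3, -0.1, 1.8]
gripper_width: 0.4
gripper_force: 0.0
```

Request:
{"fn": "send_rows", "kwargs": {"steps": [[[0,0,0.9,0,0],[0,0,0.9,0,0],[0,0,0.8,0,0],[0,0,0.4,0,0],[0,0,0,0,0]]]}}

```text
time_s: 29.35
ee_pos: [692.2, 77.2, 113.1]
ee_rot: [-179.5, 0.2, 69.5]
force: [-0.8, 0.6, 0.1]
gripper_width: 0.3
gripper_force: 0.0
```

Request:
{"fn": "send_rows", "kwargs": {"steps": [[[0,0,0.3,0,0],[0,0,0.2,0,0],[0,0,0,0,0],[0,0,0,0,0],[0,0,0,0,0]]]}}

```text
time_s: 29.77
ee_pos: [696.0, 76.8, 99.9]
ee_rot: [179.9, -0.1, 69.6]
force: [-0.3, 0.0, 0.5]
gripper_width: 0.8
gripper_force: 0.0
```

```bash
python3 go.py 695.5 77.6 88 69.5
```

```text
t 29.77 p [696.   76.8  99.9] rot [ 1.799e+02 -1.000e-01  6.960e+01] q1,q6 [ 5.4 25.7] F [-0.3  0.   0.5] w 0.8 gf 0.0
units dx dy dz [ 0.014 -0.019  0.297] yaw 0.02
```

Request:
{"fn": "send_rows", "kwargs": {"steps": [[[0.01,-0.1,0.3,0,0],[0,-0.1,0,0,0],[0,0,0,0,0],[0,0,0,0,0]]]}}

```text
time_s: 30.1
ee_pos: [688.2, 80.1, 87.5]
ee_rot: [179.9, -0.0, 69.7]
force: [-0.2, -0.7, -0.4]
gripper_width: 0.6
gripper_force: 0.0
```

Request:
{"fn": "send_rows", "kwargs": {"steps": [[[0,-0.1,0,0,0],[0,0,0,0,0],[0,0,0,0,0]]]}}

```text
time_s: 30.35
ee_pos: [684.2, 81.5, 87.1]
ee_rot: [180.0, -0.0, 69.7]
force: [0.9, -0.7, 0.1]
gripper_width: 0.3
gripper_force: 0.0
```

Request:
{"fn": "send_rows", "kwargs": {"steps": [[[0,-0.08,0,0,0],[0,0,0,0,0],[0,0,0,0,0]]]}}

```text
time_s: 30.6
ee_pos: [681.0, 82.5, 86.7]
ee_rot: [180.0, -0.0, 69.7]
force: [1.2, 0.2, -0.2]
gripper_width: 0.4
gripper_force: 0.0
```

```bash
python3 go.py 677.7 84.3 88 69.5
```

```text
t 30.6 p [681.   82.5  86.7] rot [180.   -0.   69.7] q1,q6 [ 5.9 26.3] F [ 1.2  0.2 -0.2] w 0.4 gf 0.0
units dx dy dz [ 0.013 -0.094 -0.033] yaw 0.02
```

X=51.5, no contact yet; continuing in 2–3 mm steps.

Request:
{"fn": "send_rows", "kwargs": {"steps": [[[0,-0.06,-0.03,0,0],[0,0,0,0,0],[0,0,0,0,0]]]}}

```text
time_s: 30.85
ee_pos: [678.9, 83.4, 87.9]
ee_rot: [180.0, -0.0, 69.7]
force: [0.7, 0.2, -0.0]
gripper_width: 0.7
gripper_force: 0.0
```

Request:
{"fn": "send_rows", "kwargs": {"steps": [[[0,-0.06,0,0,0],[0,0,0,0,0],[0,0,0,0,0]]]}}

```text
time_s: 31.1
ee_pos: [676.5, 84.2, 87.8]
ee_rot: [-180.0, -0.0, 69.7]
force: [0.3, -0.2, 0.0]
gripper_width: 0.6
gripper_force: 0.0
```

Request:
{"fn": "send_rows", "kwargs": {"steps": [[[0,-0.05,0,0,0],[0,0,0,0,0],[0,0,0,0,0]]]}}

```text
time_s: 31.35
ee_pos: [674.8, 84.9, 87.9]
ee_rot: [180.0, -0.0, 69.7]
force: [0.3, -0.6, 0.9]
gripper_width: 0.1
gripper_force: 0.1
```

Request:
{"fn": "send_rows", "kwargs": {"steps": [[[0,-0.06,0.02,0,0],[0,0,0,0,0],[0,0,0,0,0]]]}}

```text
time_s: 31.6
ee_pos: [673.5, 85.5, 88.0]
ee_rot: [179.8, -0.1, 69.7]
force: [1.8, -1.6, 3.8]
gripper_width: 0.2
gripper_force: 2.1
```

Request:
{"fn": "send_rows", "kwargs": {"steps": [[[0,-0.05,0.03,0,0],[0,0,0,0,0],[0,0,0,0,0]]]}}

```text
time_s: 31.85
ee_pos: [673.1, 85.9, 87.9]
ee_rot: [179.6, -0.1, 69.7]
force: [3.4, -1.8, 6.2]
gripper_width: 0.4
gripper_force: 4.0
```

Request:
{"fn": "send_rows", "kwargs": {"steps": [[[0,-0.04,0.03,0,0],[0,0,0,0,0],[0,0,0,0,0]]]}}

```text
time_s: 32.1
ee_pos: [673.0, 86.1, 87.7]
ee_rot: [179.4, -0.2, 69.7]
force: [4.9, -2.9, 9.3]
gripper_width: 0.4
gripper_force: 5.4
```

The cap doesn't yield under about 10 N along the axis, so it's home. One slightly firmer press, then retract straight out and check.

Request:
{"fn": "send_rows", "kwargs": {"steps": [[[0,-0.04,0.03,0,0],[0,0,0,0,0],[0,0.2,-0.15,0,0],[0,0.4,-0.3,0,0],[0,0.4,-0.6,0,0]]]}}

```text
time_s: 32.52
ee_pos: [702.3, 73.6, 122.3]
ee_rot: [-179.5, 0.2, 69.7]
force: [0.7, -0.1, -0.7]
gripper_width: 0.8
gripper_force: 0.0
```

Request:
{"fn": "send_rows", "kwargs": {"steps": [[[0,0,-0.8,0,0],[0,0,-0.8,0,0],[-0.8,0,-0.8,0,0],[-0.9,0,0,0,0],[-0.9,0,0,0,0]]]}}

```text
time_s: 32.93
ee_pos: [669.8, -21.5, 220.6]
ee_rot: [179.9, -0.1, 69.8]
force: [0.2, -0.6, -0.2]
gripper_width: 0.6
gripper_force: 0.0
```

Request:
{"fn": "send_rows", "kwargs": {"steps": [[[-0.9,0,0,0,0],[-0.5,0,0,0,0],[0,0,0,0,0],[0,0,0,0,0],[0,0,0,0,0]]]}}

```text
time_s: 33.35
ee_pos: [650.2, -73.2, 218.3]
ee_rot: [-179.9, -0.0, 69.7]
force: [-0.1, 0.5, 0.1]
gripper_width: 0.6
gripper_force: 0.0
```

```bash
python3 go.py; python3 cap.py|grep -v "  s"
python3 - <<'E'
from m import *
u=np.array([.1426,.9898]);x=np.array([.9898,-.1426]);o=np.array([469.6,47.2])
f=dict(np.load("top9.npz"));P=cloud(f);a=(P[...,:2]-o)@x;b=(P[...,:2]-o)@u;z=P[...,2]
m=(z>157)&(z<170)&(b>150)&(b<240)&(abs(a)<60);print("paddle lathe",np.c_[a[m],b[m]].mean(0).round(1),m.sum())
E
```

```text
t 33.35 p [650.2 -73.2 218.3] rot [-179.9   -0.    69.7] q1,q6 [-7.5 12.9] F [-0.1  0.5  0.1] w 0.6 gf 0.0
scene 210 s [-1.7 15.4 34.4 49.2 50.7 55.1] t [-15.1   0.2  14.9] Y [-14.5  -0.   13.1]
top 237 s [15.  19.8 37.4 48.3 49.7 51.8] t [-15.5   8.3  15.4] Y [-12.7  -0.2  13.5]
paddle lathe [1.00e-01 2.01e+02] 74
```

The cap's rim is at about 48.5 mm, within measurement noise of home and well aligned. The crank arm is exactly along the lathe's +y. Handing in.

```bash
python3 -c "
from workcell import env
print(env.job_done())"
```

```text
the job is handed in; nothing more can be done
None
```

The crank is wound back to its stop and the white cap is pressed home, closed end first, in the slanted cup; the job is handed in after about 33 s of the 72 s, but the hand-in gave no verdict.

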